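# Clear the used vials into the sharps box

## Task

Clear away the used vials into the open sharps box. Take the scoop from its mat, scoop up the three cracked vials lying in the steel tray without ever touching them with the fingers, tip them into the box and lay the scoop back on its mat, right way up. The empty vial, the one without a cap in the vial block, goes into the box too and may be picked up with the fingers; leave the full vials and everything else on the counter as they are.

Things in the scene. Friction and masses are not known exactly. Their poses are not given: they have to be found in the camera images.
- tray: bright steel instrument tray, fixed. Inner floor 170 mm (x) by 100 mm (y), 3 mm above the counter; near wall (-x) 20 mm high, side walls 26 mm; the far wall starts at x = +85 mm on the floor and leans outward 15 degrees, rising to 32 mm at x = +93 mm; walls 3 mm thick. Origin at the centre of its underside; x along its length towards the leaning far wall, z up
- used1: first cracked vial of amber glass, a rod with hemispherical ends, 18 mm in diameter and 36 mm long overall, with a thin metal band near one end, 12 g. It lies on the floor of the steel tray. Origin at its middle, on its axis; x runs along its axis
- used2: second cracked vial of amber glass, a rod with hemispherical ends, 18 mm in diameter and 36 mm long overall, with a thin metal band near one end, 12 g. It lies on the floor of the steel tray. Origin at its middle, on its axis; x runs along its axis
- used3: third cracked vial of amber glass, a rod with hemispherical ends, 18 mm in diameter and 36 mm long overall, with a thin metal band near one end, 12 g. It lies on the floor of the steel tray. Origin at its middle, on its axis; x runs along its axis
- scoop: loose aluminium scoop, 120 g, starting flat on the mat, lip towards the mat's +x. Pan 74 mm long (x), 88 mm wide (y), floor 1.5 mm thick, open at the front (+x); back wall and side walls back of x = +5 mm 30 mm high, side walls 16 mm from there to x = +21 mm, none further forward; walls 3 mm. Origin at the centre of the pan's underside, z up when flat
- scoop_grip (a point): middle of the scoop's grey handle, 77 mm behind and 48 mm above the scoop's origin; axes as the scoop. The handle is a bar 14 mm wide (y) and 24 mm deep that leaves the pan's back wall (x = -40 mm, z = 22 mm) and rises backward at 35 degrees for 100 mm, ending at x = -122 mm, z = 79 mm in the scoop's frame
- scoop_lip (a point): middle of the scoop's front lip, on its underside, 37 mm in front of the scoop's origin; axes as the scoop
- mat: black rubber mat on which the scoop lies, fixed, 250 mm (x) by 130 mm (y), 3 mm thick. Origin at the centre of its underside; z up
- sharps_box: small square sharps box, fixed, 140 x 140 mm outside and 95 mm high, open at the top, walls 4 mm thick, its floor about 4 mm up. A stiff white flap stands on its far (+x) rim, leaning outward, up to 145 mm high. Origin at the centre of its underside; z up
- sharps_mouth (a point): centre of the sharps box's open top, 95 mm above its origin (clear opening 132 x 132 mm); axes as the box
- block: white plastic vial block, fixed, 165 mm (x) by 56 mm (y) and 32 mm high, with three square pockets of 20 mm, 18 mm deep (floor at 14 mm), in a row at x = -48, 0 and +48 mm. Origin at the centre of its underside; z up
- empty_vial: empty vial, the one without a cap: plain amber glass cylinder, 17 mm in diameter and 40 mm tall, 14 g, standing in one of the block's three pockets with 22 mm showing above the block. Origin at the centre of its underside, z up along its axis
- full_vial1: full vial, to be left alone: amber glass, 17 mm in diameter, with a neck and a wide grey flip cap (23 mm in diameter), 48 mm tall, standing in a pocket of the vial block. Origin at the centre of its underside, z up along its axis
- full_vial2: full vial, to be left alone: amber glass, 17 mm in diameter, with a neck and a wide grey flip cap (23 mm in diameter), 48 mm tall, standing in a pocket of the vial block. Origin at the centre of its underside, z up along its axis
- bowl: steel bowl, fixed bystander, 96 mm across and 45 mm high. Origin at the centre of its underside
- tape: roll of paper tape, 72 mm in outer diameter, 25 mm high, loose bystander. Origin at the centre of its underside
- carton: small cardboard carton, 100 x 45 x 30 mm, loose bystander. Origin at the centre of its underside
- saline: clear saline bottle, 60 mm in diameter, 150 mm tall, loose bystander. Origin at the centre of its underside
- swab_jar: glass jar with a metal lid, 72 mm in diameter, 85 mm tall, loose bystander. Origin at the centre of its underside
- med_cup: white medicine cup, 50 mm across and 40 mm tall, loose bystander. Origin at the centre of its underside

How it is judged (in metres and radians):
At the end, for the whole second after the job is handed in: All three cracked vials and the empty vial lie at rest inside the sharps box, below its rim; the scoop lies at rest and level (within 0.15 rad) on the mat, the centre of its pan above the mat and its underside within 12 mm of the counter; nothing is held (x of used1 in the frame of sharps_box between -0.068 and 0.068 m and y of used1 in the frame of sharps_box between -0.068 and 0.068 m and z of used1 in the frame of sharps_box between -0.005 and 0.085 m and linear speed of each of used1, used2, used3, empty_vial, scoop below 0.03 m/s and x of used2 in the frame of sharps_box between -0.068 and 0.068 m and y of used2 in the frame of sharps_box between -0.068 and 0.068 m and z of used2 in the frame of sharps_box between -0.005 and 0.085 m and x of used3 in the frame of sharps_box between -0.068 and 0.068 m and y of used3 in the frame of sharps_box between -0.068 and 0.068 m and z of used3 in the frame of sharps_box between -0.005 and 0.085 m and x of empty_vial in the frame of sharps_box between -0.068 and 0.068 m and y of empty_vial in the frame of sharps_box between -0.068 and 0.068 m and z of empty_vial in the frame of sharps_box between -0.005 and 0.085 m and x of scoop in the frame of mat between -0.115 and 0.115 m and y of scoop in the frame of mat between -0.06 and 0.06 m and z of scoop in the frame of mat below 0.012 m and angle between scoop's own z axis and vertical below 0.15 rad); the robot touches nothing.
It fails at once if the fingers touch a cracked vial (contact force between the fingers and used1 above 0.3 N or contact force between the fingers and used2 above 0.3 N or contact force between the fingers and used3 above 0.3 N).
It fails at once if a full vial is moved by more than 15 mm (distance of any of full_vial1, full_vial2 from where it was at the start of the episode above 0.015 m).
It fails at once if the tape, carton, saline bottle, swab jar or medicine cup is moved by more than 30 mm (distance of any of tape, carton, saline, swab_jar, med_cup from where it was at the start of the episode above 0.03 m).
It also fails if it takes over 72 s, if anything falls off the work surface, if the arm or the gripper's body presses on something with over 40 N, if the wrist force passes 120 N, or if a joint passes its speed limit or range.

## Robot

A 6-joint arm with a two-finger parallel gripper is mounted at the origin on the work surface. World frame = base frame: x ahead of the robot, y to its left, z up, the work surface at z = 0. Lengths are in m, angles in degrees, forces in N, time in s.
With the tool pointing down it reaches from about 0.4 to 0.825 m from the base axis. Payload 7 kg.
Tool frame: the origin (TCP) lies at the very end of the fingers, on their centre line; the grasp point (between the pads) lies 19 mm behind it (r.hold_point_z is the distance from the TCP to the grasp point, in m); z points along the fingers, y is the direction in which the jaws open and shut (so a half turn about z gives the same grasp; the last joint's range is limited). The gripper opens to 88 mm and grips with 3 to 60 N. Pads are 19 mm wide; open, the fingers measure 130 mm over their backs; the gripper's body (78 mm by 193 mm) begins 47 mm behind the grasp point.
Start: joints at [-47.894, 20.546, 0.682, 0, -70.136, -16.507], TCP at [0.292, -0.609, 0.198] pointing down, gripper open.
Joint ranges: [-176.03, 176.03], [-82.01, 121.73], [-58.28, 71.71], [-173.87, 95.51], [-174.79, -0.11], [-173.66, 173.66]. Speed limits (degrees/s): [136.94, 136.94, 172.46, 180, 180, 180].

## Interface

Orientations are given as [roll, pitch, yaw] about the fixed x, y, z axes, in that order (R = Rz(yaw) Ry(pitch) Rx(roll)).
In Python, from plant import r gives the robot as it stands. The module is installed in compiled form; this text tells all that it offers.
- The arm moves only by the shell command python3 -m inch 'ROWS' [FORCE]. ROWS is text: rows parted by semicolons, each of 7 numbers parted by spaces: the shift along the tool's x, y, z in m, then the turn, a rotation vector about the tool's x, y, z in rad, then the opening, from 0 (shut) to 1 (fully open). In form: tx ty tz ax ay az jaw; .... A call has 1 to 20 rows; each row shifts and turns the commanded pose from where the row before left it, along the tool's axes as they then stand; what a row does not reach is not made up. A row lasts 1/12 s, in which the tool goes at most 41.7 mm and 7.16 degrees, less where a joint would pass 70% of its speed; a pose out of reach is approached as far as the arm can. A call with a gripper value outside its range is refused whole. The fingers move at their own pace and stop on an object; FORCE is the grip in N (left out, the last holds). Time passes only in rows, so rows that do not move let the fingers close. It gives the time, the measured TCP pose, the force and the opening at its end, in the units of the state.
- r.get_state(): the state, without advancing time (a new reading comes with each control period).
- r.capture(name): name is "scene" or "top" or "wrist"; returns the picture (480x640x3 uint8, red, green, blue); there is no depth.
- r.camera_params(name): a dict with "vfov" (degrees; the focal length in pixels is half the picture's height over the tangent of half this angle, whatever the lens; pixels are square), "cx", "cy" (the principal point, pixels), "R" (3x3) and "t" (3): a world point X has camera coordinates R X + t. Camera axes: x right, y down, z forward; pixel columns grow to the right and rows downward; lengths in m; the calibration is good to about 2 mm. A picture is of the moment at which its call begins: read the wrist's pose just before it. camera_params takes no time and is no camera call; for the wrist camera it gives the pose at the moment of the call.
- r.close_job(): hands the job in, once; it reports no verdict.
Trained networks look in the newest picture that a camera, given by its name, has taken for a name from the list of things; names that differ only in an ending like _2 or _b are one class to them, and where a whole thing is asked for, a point or a joint stands for the part that bears it (a point fixed in the world has none). Each returns a list of dicts, best first, with "p" (0 to 1); they miss things now and then, are a little off and sometimes report something else, mostly with a low value. They report only what shows in the picture. A call takes as long as a camera call.
- r.recognise(target, camera): "xy" ([column, row] in pixels, amid what is visible of it).
The state is a dict: "time_s": time; "joints": joint angles; "qd": joint speeds; "joint_torque": joint torques, N m; "tcp_pos": TCP position; "eef_rot": TCP orientation; "contact_force": force on the tool from outside, world axes, zero at the start; "moment": the same for the moment, N m; "gripper_width": finger opening in m.
Only numpy, scipy, OpenCV 4.12 (cv2) and the standard library are available. Lean on these libraries where they do the work, as an engineer would, in place of code of your own. Each camera call takes 0.05 s, during which the arm holds its last target.

## Working session

There is one attempt and no reset: what is moved stays moved. The work goes in short steps, Python scripts to look and compute and a shell command to move; the robot and the scene stay as the last step left them, time stands still between calls to the robot, and variables do not carry over. Pictures are saved under pics/ and viewed, and the job is handed in when it is done.

```bash
mkdir -p pics; ls; python3 - <<'E'
from plant import r
import cv2
s=r.get_state(); print(s)
for n in("scene","top","wrist"):
    im=r.capture(n); cv2.imwrite(f"pics/{n}0.png",im[:,:,::-1])
    print(n,r.camera_params(n))
for c in("scene","top"):
  for t in["tray","used1","scoop","scoop_grip","scoop_lip","mat","sharps_box","sharps_mouth","block","empty_vial","full_vial1","bowl","tape","carton","saline","swab_jar","med_cup"]:
    pass
print(r.get_state()["time_s"], r.hold_point_z)
E
```

```text
pics
{'time_s': 0.0, 'joints': array([-4.78918317e+01,  2.05892833e+01,  6.31882788e-01, -2.10712413e-02,
       -7.01368269e+01, -1.65065139e+01]), 'qd': array([ 0.13974965,  0.03732986,  0.00657017, -0.00350449,  0.08534814,
        0.11809924]), 'joint_torque': array([ 1.41639730e-04, -5.82717025e+01,  2.93066812e+01,  6.99720785e+00,
        7.11371904e-03, -2.50475796e-04]), 'tcp_pos': array([ 0.29139779, -0.6082357 ,  0.19742968]), 'eef_rot': array([ 1.79904027e+02, -7.78303659e-03, -1.54405515e+02]), 'contact_force': array([-0.52609769,  0.32159326, -1.63925328]), 'moment': array([ 0.0211067 , -0.02328872,  0.0610546 ]), 'gripper_width': 0.08769803062605507}
scene {'vfov': 53.3082078249374, 'cx': 313.5203278739023, 'cy': 242.56494410334278, 'R': array([[ 1.51569919e-02,  9.99884997e-01, -5.08323500e-04],
       [ 8.39147795e-01, -1.29968509e-02, -5.43748159e-01],
       [-5.43692233e-01,  7.81502787e-03, -8.39248283e-01]]), 't': array([-0.01938949, -0.39451168,  1.43610226])}
top {'vfov': 43.09477190763793, 'cx': 319.90886850084166, 'cy': 236.2438517805626, 'R': array([[ 0.01404805, -0.99986606,  0.00839682],
       [-0.9914633 , -0.01501768, -0.12951832],
       [ 0.12962707, -0.00650566, -0.99154148]]), 't': array([-0.00770435,  0.51745133,  1.71751479])}
wrist {'vfov': 71.74807301790243, 'cx': 323.3466397201598, 'cy': 240.735717786112, 'R': array([[-0.43135124,  0.90218271,  0.00156855],
       [ 0.85798475,  0.40968057,  0.30987738],
       [ 0.27892342,  0.13501178, -0.95077523]]), 't': array([ 0.67531893, -0.03912588,  0.39187283])}
0.15 0.0188
```

View pics/scene0.png

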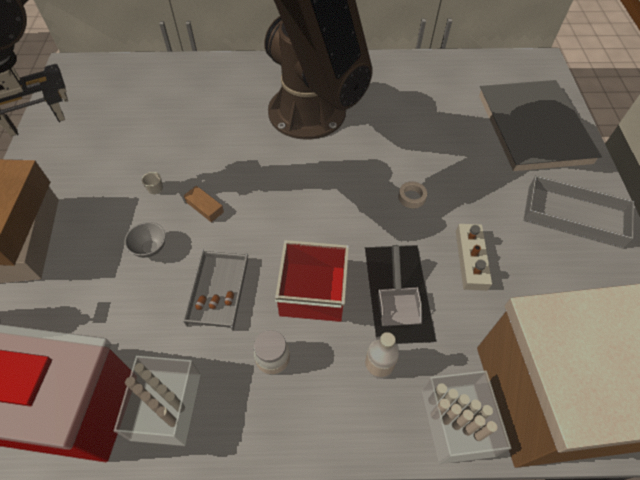

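View pics/top0.png

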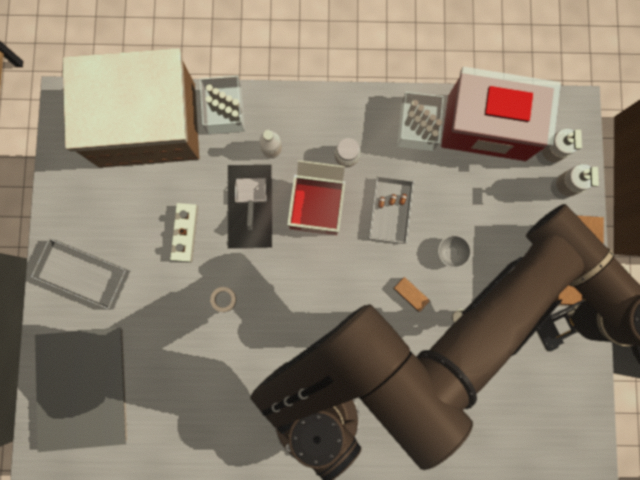

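View pics/wrist0.png

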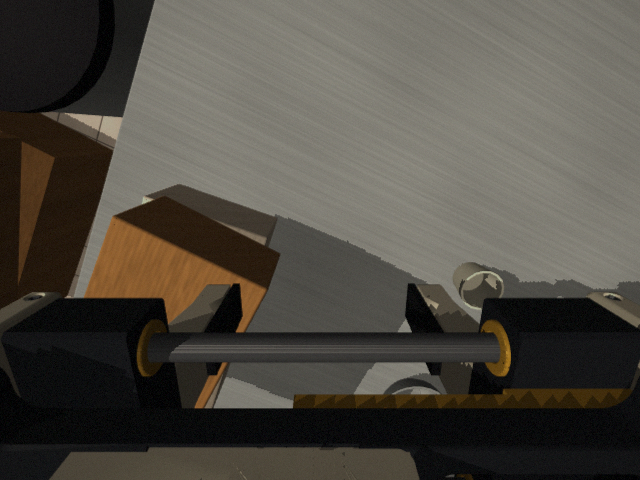

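```bash
cat > h.py <<'E'
import numpy as np, cv2, json
from plant import r
def ray(cam,uv,z,P=None):
    P=P or r.camera_params(cam); f=240/np.tan(np.radians(P["vfov"]/2))
    d=np.array([(uv[0]-P["cx"])/f,(uv[1]-P["cy"])/f,1.0]); R=np.array(P["R"]);t=np.array(P["t"])
    C=-R.T@t; D=R.T@d; return C+D*(z-C[2])/D[2]
def proj(cam,X,P=None):
    P=P or r.camera_params(cam); f=240/np.tan(np.radians(P["vfov"]/2))
    c=np.array(P["R"])@np.array(X)+np.array(P["t"]); return np.array([P["cx"]+f*c[0]/c[2],P["cy"]+f*c[1]/c[2]])
E
python3 - <<'E'
from h import *
zs=dict(tray=.01,used1=.012,scoop=.01,scoop_grip=.05,scoop_lip=.003,mat=.003,sharps_box=.05,block=.03,empty_vial=.045,full_vial1=.06,tape=.012,bowl=.03,carton=.03,saline=.08,swab_jar=.05,med_cup=.02)
for t,z in zs.items():
  for c in("scene","top"):
    for d in r.recognise(t,c)[:3]:
      if d["p"]>.3: print(t,c,round(d["p"],2),np.round(d["xy"],1),np.round(ray(c,d["xy"],z),3)[:2])
a=cv2.imread("pics/scene0.png")[230:355,170:500]; cv2.imwrite("pics/scene_a.png",cv2.resize(a,(792,300),interpolation=cv2.INTER_CUBIC))
a=cv2.imread("pics/scene0.png")
cv2.imwrite("pics/sA.png",cv2.resize(a[235:345,170:360],(760,440),interpolation=cv2.INTER_CUBIC))
cv2.imwrite("pics/sB.png",cv2.resize(a[210:350,350:510],(640,560),interpolation=cv2.INTER_CUBIC))
a=cv2.imread("pics/top0.png")
cv2.imwrite("pics/tA.png",cv2.resize(a[150:260,280:430],(750,550),interpolation=cv2.INTER_CUBIC))
cv2.imwrite("pics/tB.png",cv2.resize(a[150:270,150:290],(700,600),interpolation=cv2.INTER_CUBIC))
E
```

```text
tray scene 0.59 [218.7 284.1] [ 0.588 -0.209]
tray top 0.72 [394.3 210.8] [ 0.599 -0.218]
used1 scene 0.59 [228.9 297. ] [ 0.622 -0.182]
used1 scene 0.53 [198.7 301.8] [ 0.633 -0.25 ]
used1 top 0.55 [379.  201.7] [ 0.625 -0.173]
used1 top 0.47 [391.9 198.4] [ 0.636 -0.211]
scoop scene 0.63 [397.6 304.1] [0.645 0.199]
scoop top 0.92 [249.  195.2] [0.639 0.21 ]
scoop top 0.36 [270.6 142.6] [0.8  0.15]
scoop_grip scene 0.85 [398.5 303. ] [0.662 0.194]
scoop_grip top 0.8 [249.2 195.2] [0.631 0.205]
scoop_lip scene 0.8 [398.2 304.8] [0.644 0.202]
scoop_lip scene 0.71 [470.1 259.3] [0.526 0.388]
scoop_lip top 0.85 [249.4 195.6] [0.639 0.21 ]
mat scene 0.7 [403.5 283.6] [0.59 0.22]
mat top 0.85 [246.7 214.1] [0.584 0.216]
sharps_box scene 0.61 [314.2 283.2] [0.61  0.012]
sharps_box scene 0.35 [228.3 296.6] [ 0.64  -0.176]
sharps_box top 0.65 [315.5 199.4] [0.622 0.014]
block scene 0.74 [475.5 248.6] [0.513 0.396]
block top 0.87 [184.3 234.4] [0.517 0.391]
block top 0.52 [402.  196.9] [ 0.637 -0.238]
full_vial1 scene 0.63 [412.5 190.9] [0.36  0.261]
full_vial1 scene 0.6 [478.3 267.9] [0.583 
[... 166 characters left out ...]
1.3 353.2] [ 0.756 -0.082]
tape top 0.69 [219.4 293.7] [0.349 0.287]
tape top 0.61 [180. 237.] [0.512 0.407]
tape top 0.36 [247.2 214.5] [0.581 0.213]
bowl scene 0.73 [399. 302.] [0.65  0.199]
bowl scene 0.58 [146.2 243.1] [ 0.485 -0.388]
bowl scene 0.53 [381.3 355.7] [0.772 0.148]
bowl top 0.83 [451.3 251.9] [ 0.478 -0.38 ]
carton scene 0.72 [206.6 201.5] [ 0.362 -0.257]
carton top 0.55 [410.9 296.8] [ 0.348 -0.262]
saline scene 0.89 [382.5 355.3] [0.789 0.143]
saline top 0.67 [271.2 142.3] [0.78  0.143]
swab_jar scene 0.89 [269.  355.1] [ 0.774 -0.083]
med_cup scene 0.9 [153.5 184.2] [ 0.294 -0.406]
med_cup top 0.48 [457.3 315.4] [ 0.297 -0.396]
med_cup top 0.38 [183.3 227.8] [0.538 0.397]
```

View pics/sA.png

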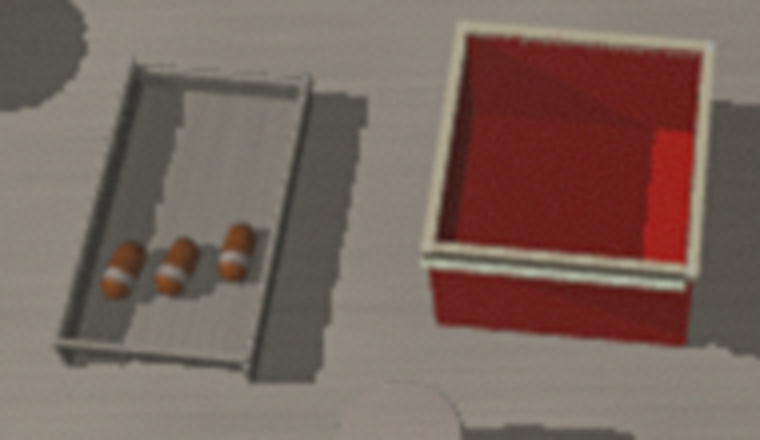

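View pics/sB.png

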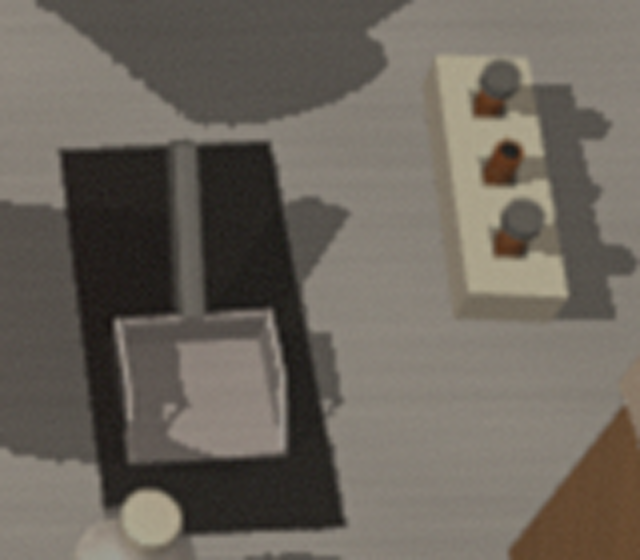

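View pics/tA.png

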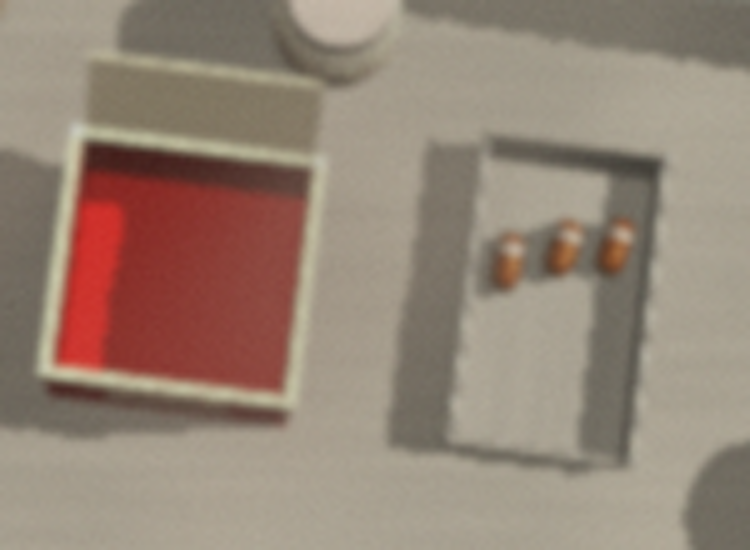

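View pics/tB.png

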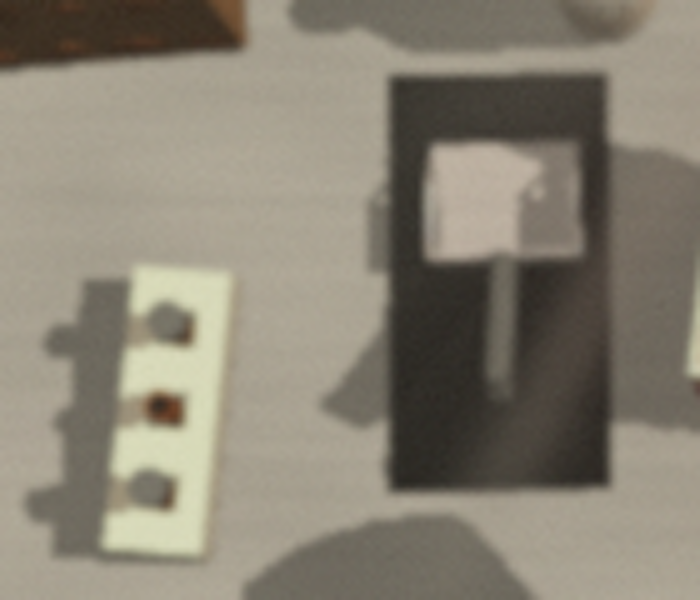

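```bash
cat > fit.py <<'E'
from h import *
from scipy.optimize import least_squares
PS={c:r.camera_params(c) for c in("scene","top")}
def s(o,k,p): return (o[0]+p[0]/k-.4,o[1]+p[1]/k-.4)
A=lambda *p:("scene",s((170,235),4,p)); B=lambda *p:("scene",s((350,210),4,p))
C=lambda *p:("top",s((280,150),5,p)); D=lambda *p:("top",s((150,150),5,p))
obj=dict(
tray=[((-.088,-.053,.026),A(135,65)),((-.088,.053,.026),A(310,78)),((.0945,-.053,.032),A(62,345)),((.0945,.053,.032),A(250,362)),
 ((.0945,.053,.032),C(487,137)),((.0945,-.053,.032),C(663,158)),((-.088,.053,.026),C(447,443)),((-.088,-.053,.026),C(627,462))],
box=[((-.07,-.07,.095),A(460,25)),((-.07,.07,.095),A(712,42)),((.07,.07,.095),A(695,268)),((.07,-.07,.095),A(425,250)),
 ((.07,.07,.095),C(75,128)),((.07,-.07,.095),C(325,160)),((-.07,-.07,.095),C(292,408)),((-.07,.07,.095),C(40,377))],
mat=[((-.125,-.065,.003),B(60,150)),((-.125,.065,.003),B(268,142)),((.125,.065,.003),B(345,525)),
 ((.125,.065,.003),D(390,75)),((.125,-.065,.003),D(608,75)),((-.125,-.065,.003),D(608,487)),((-.125,.065,.003),D(390,489))],
scoop=[((.037,-.044,.003),B(128,465)),((.037,.044,.003),B(288,453)),((-.037,-.044,.033),B(115,320)),((-.037,.044,.033),B(272,311)),((-.122,0,.085),B(183,143)),
 ((.037,.044,.003),D(430,143)),((.037,-.044,.003),D(580,140)),((-.122,0,.082),D(498,395))],
block=[((-.0825,-.028,.032),B(435,55)),((-.0825,.028,.032),B(530,57)),((.0825,.028,.032),B(568,297)),((.0825,-.028,.032),B(460,293)),
 ((.0825,.028,.032),D(133,265)),((.0825,-.028,.032),D(234,270)),((-.0825,-.028,.032),D(207,557)),((-.0825,.028,.032),D(102,550))],
)
pose={}
for n,L in obj.items():
    def f(q):
        c,s_=np.cos(q[2]),np.sin(q[2]); e=[]
        for X,(cam,uv) in L: e+=list(proj(cam,(q[0]+c*X[0]-s_*X[1],q[1]+s_*X[0]+c*X[1],X[2]),PS[cam])-uv)
        return e
    o=least_squares(f,[.6,0,0],loss="soft_l1"); pose[n]=o.x; print(n,np.round(o.x[:2],4),"yaw",round(np.degrees(o.x[2]),2)); print(np.round(np.reshape(f(o.x),(-1,2)),1).tolist())
q=pose["tray"];c,s_=np.cos(q[2]),np.sin(q[2])
for i,(a,b) in enumerate([(A(123,270),C(617,246)),(A(177,266),C(565,247)),(A(237,252),C(508,260))]):
    for cam,uv in(a,b):
        X=ray(cam,uv,.012,PS[cam]); d=X[:2]-q[:2]; print("vial",i,cam,np.round(X[:2],4),"tray frame",np.round([c*d[0]+s_*d[1],-s_*d[0]+c*d[1]],4))
for cam,uv in(B(503,162),D(160,407)): print("empty", np.round(ray(cam,uv,.045,PS[cam]),4))
E
python3 fit.py
```

```text
tray [ 0.5986 -0.2065] yaw -6.27
[[0.4, -0.4], [0.6, -0.1], [-0.4, -0.6], [1.0, -0.6], [-0.2, -1.2], [0.6, -0.9], [0.6, -0.7], [1.0, 0.0]]
box [0.6026 0.0099] yaw -6.17
[[0.5, -0.3], [-0.0, 0.3], [0.6, 0.7], [0.8, -0.5], [0.7, 0.7], [0.1, 0.3], [0.8, -0.4], [1.3, -0.3]]
mat [0.6094 0.2068] yaw 1.91
[[0.3, -0.3], [1.0, -0.4], [1.0, 0.7], [0.4, 0.0], [0.6, -0.7], [1.3, 0.4], [0.4, 0.8]]
scoop [0.6546 0.2028] yaw 3.13
[[0.7, -0.0], [0.0, 0.4], [0.6, 0.2], [0.2, -0.0], [0.2, -1.1], [1.1, 0.7], [0.8, 0.2], [0.9, -1.1]]
block [0.5246 0.3913] yaw -3.93
[[0.4, -0.0], [-0.3, 0.5], [0.3, 0.1], [2.3, -0.0], [1.4, 0.3], [0.5, 0.9], [-0.4, 0.1], [1.1, -0.1]]
vial 0 scene [ 0.6342 -0.2457] tray frame [ 0.0397 -0.0351]
vial 0 top [ 0.6352 -0.2434] tray frame [ 0.0404 -0.0327]
vial 1 scene [ 0.6322 -0.2155] tray frame [ 0.0344 -0.0053]
vial 1 top [ 0.6341 -0.2127] tray frame [ 0.036  -0.0023]
vial 2 scene [ 0.624  -0.1823] tray frame [0.0225 0.0268]
vial 2 top [ 0.6258 -0.1791] tray frame [0.024  0.0302]
empty [0.5263 0.3889 0.045 ]
empty [0.5252 0.3957 0.045 ]
```

```bash
python3 -m inch '-.028 .03 -.003 0 0 0 1;-.028 .03 -.003 0 0 0 1;-.028 .03 -.003 0 0 0 1;-.028 .03 -.003 0 0 0 1;-.028 .03 -.003 0 0 0 1;-.028 .03 -.003 0 0 0 1;-.028 .03 -.003 0 0 0 1;-.028 .03 -.003 0 0 0 1;-.028 .03 -.003 0 0 0 1;-.028 .03 -.003 0 0 0 1;-.028 .03 -.003 0 0 0 1;-.028 .03 -.003 0 0 0 1;-.028 .03 -.003 0 0 0 1;-.028 .03 -.003 0 0 0 1;-.028 .03 -.003 0 0 0 1;-.028 .03 -.003 0 0 0 1;-.028 .03 -.003 0 0 0 1;-.028 .03 -.003 0 0 0 1;-.028 .03 -.003 0 0 0 1;-.028 .03 -.003 0 0 0 1'; python3 -c "
from plant import r
s=r.get_state();print(s['joints'],s['tcp_pos'],s['eef_rot'],s['time_s'])"
```

```text
time_s: 3.42
tcp_pos: [0.5376, 0.1765, 0.2589]
eef_rot: [180.0, 0.0, -154.4]
contact_force: [0.5, 0.0, -0.3]
gripper_width: 0.0876
[ 3.79961254e+01  8.28399094e+00 -7.87231286e+00  4.05679003e-03
 -7.37946621e+01 -1.02372430e+02] [0.53758706 0.17653062 0.25889443] [ 1.79993300e+02  4.87301728e-02 -1.54375177e+02] 3.4167
```

```bash
python3 -m inch '0 0 0 0 0 -.125 1;0 0 0 0 0 -.125 1;0 0 0 0 0 -.125 1;0 0 0 0 0 -.125 1;0 0 0 0 0 -.125 1;0 0 0 0 0 -.125 1;0 0 0 0 0 -.125 1;0 0 0 0 0 -.125 1;0 0 0 0 0 -.125 1;0 0 0 0 0 -.125 1;0 0 0 0 0 -.125 1;0 0 0 0 0 -.125 1;0 0 0 0 0 -.125 1;0 0 0 0 0 -.125 1;0 0 0 0 0 -.125 1;0 0 0 0 0 -.125 1;0 0 0 0 0 -.125 1;0 0 0 0 0 -.125 1;0 0 0 0 0 -.125 1;0 0 0 0 0 -.125 1' && python3 -m inch '0 0 0 0 0 -.125 1;0 0 0 0 0 -.125 1;0 0 0 0 0 0 1;0 0 0 0 .1163 0 1;0 0 0 0 .1163 0 1;0 0 0 0 .1163 0 1;0 0 0 0 0 0 1;0 0 0 0 0 0 1;0 0 0 0 0 0 1'; python3 - <<'E'
from h import *
s=r.get_state();print(s['joints'],s['tcp_pos'],s['eef_rot'],s['time_s'])
P=r.camera_params("wrist"); im=r.capture("wrist"); cv2.imwrite("pics/w1.png",im[:,:,::-1])
np.set_printoptions(suppress=True)
c,sn=np.cos(np.radians(3.1)),np.sin(np.radians(3.1))
for X in[(.037,.044,.003),(.037,-.044,.003),(-.037,.044,.033),(-.037,-.044,.033),(-.077,0,.051),(-.122,0,.082)]:
    print(X,np.round(proj("wrist",(.6546+c*X[0]-sn*X[1],.2028+sn*X[0]+c*X[1],X[2]),P)))
E
```

```text
time_s: 5.08
tcp_pos: [0.5374, 0.1743, 0.2585]
eef_rot: [-180.0, -0.0, -10.8]
contact_force: [0.3, -0.6, -1.1]
gripper_width: 0.0875
time_s: 5.83
tcp_pos: [0.5374, 0.1747, 0.2594]
eef_rot: [-179.9, -20.1, 3.0]
contact_force: [0.5, -0.0, 1.2]
gripper_width: 0.0874
[ 47.64360893  -4.656959   -31.72879031  18.2881955  -49.73578918
  35.13112379] [0.53739394 0.17474191 0.25944036] [-179.87283423  -20.06704194    3.01839299] 5.8333
(0.037, 0.044, 0.003) [276. 152.]
(0.037, -0.044, 0.003) [339. 152.]
(-0.037, 0.044, 0.033) [272. 202.]
(-0.037, -0.044, 0.033) [340. 202.]
(-0.077, 0, 0.051) [305. 232.]
(-0.122, 0, 0.082) [304. 269.]
```

View pics/w1.png

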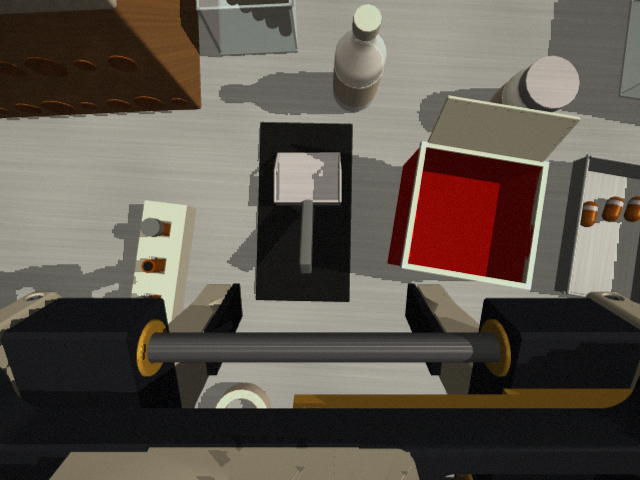

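```bash
python3 -m inch '-.0081 -.0052 .03 0 0 0 1;-.0081 -.0052 .03 0 0 0 1;-.0081 -.0052 .03 0 0 0 1;-.0081 -.0052 .03 0 0 0 1;0 0 .02 0 0 0 .6;0 0 .02 0 0 0 .6;0 0 .02 0 0 0 .6;0 0 .02 0 0 0 .6;0 0 .0144 0 0 0 .5;0 0 .0145 0 0 0 .5;0 0 0 0 0 0 .5;0 0 0 0 0 0 .5'; python3 - <<'E'
from h import *
s=r.get_state();print(s['joints'],s['tcp_pos'],s['eef_rot'],s['time_s'])
P=r.camera_params("wrist"); im=r.capture("wrist"); cv2.imwrite("pics/w2.png",im[:,:,::-1])
np.set_printoptions(suppress=True)
c,sn=np.cos(np.radians(3.1)),np.sin(np.radians(3.1))
for X in[(.037,.044,.003),(.037,-.044,.003),(-.037,.044,.033),(-.037,-.044,.033),(-.077,0,.051),(-.122,0,.082)]:
    print(X,np.round(proj("wrist",(.6546+c*X[0]-sn*X[1],.2028+sn*X[0]+c*X[1],X[2]),P)))
E
```

```text
time_s: 6.88
tcp_pos: [0.5871, 0.1954, 0.0379]
eef_rot: [179.9, -20.2, 2.9]
contact_force: [0.0, -1.8, 0.2]
gripper_width: 0.0446
[ 31.66596996  13.70600196 -54.40342524  67.39660439 -10.47268082
  -4.35809105] [0.5871117  0.19541983 0.03786055] [179.90761991 -20.20072714   2.85882872] 6.8833
(0.037, 0.044, 0.003) [256. 130.]
(0.037, -0.044, 0.003) [376. 130.]
(-0.037, 0.044, 0.033) [246. 229.]
(-0.037, -0.044, 0.033) [385. 228.]
(-0.077, 0, 0.051) [315. 296.]
(-0.122, 0, 0.082) [314. 400.]
```

View pics/w2.png

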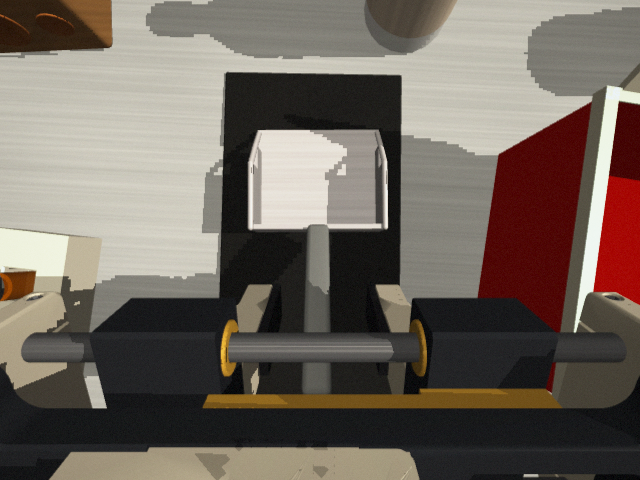

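```bash
python3 -m inch '0 0 -.02 0 0 0 .5;0 0 -.02 0 0 0 .5;0 0 -.02 0 -.0873 0 .5;0 0 -.02 0 -.0873 0 .5;0 0 -.02 0 -.0873 0 .5;0 0 0 0 -.0873 0 .5;0 0 0 0 0 0 .5;0 0 0 0 0 0 .5;0 0 0 0 0 0 .5'; python3 - <<'E'
from h import *
s=r.get_state();print(s['joints'],s['tcp_pos'],s['eef_rot'],s['time_s'])
E
```

```text
time_s: 7.68
tcp_pos: [0.5838, 0.1815, 0.111]
eef_rot: [178.4, -7.9, 2.0]
contact_force: [-1.3, -0.1, -0.1]
gripper_width: 0.044
[ 39.64131117  14.36734262 -24.38451966   8.40449807 -46.31066451
  46.74346448] [0.583762   0.18148483 0.11098401] [178.38036941  -7.85000905   2.04490059] 7.6833
```

```bash
cat >> h.py <<'E'
from scipy.spatial.transform import Rotation as Ro
np.set_printoptions(suppress=True,precision=4)
def to(pos,rpy,show=True):
    s=r.get_state(); R0=Ro.from_euler("xyz",s["eef_rot"],degrees=True); R1=Ro.from_euler("xyz",rpy,degrees=True)
    d=np.array(pos)-s["tcp_pos"]
    print("t",s["time_s"],"tcp",s["tcp_pos"],"rot",s["eef_rot"],"F",s["contact_force"],"w",s["gripper_width"]); print("j",np.round(s["joints"],1))
    print("turn first",(R0.inv()*R1).as_rotvec(),"then shift",R1.inv().apply(d),"| shift first",R0.inv().apply(d))
E
python3 -c "
from h import *
to([.5777,.1976,.032],[180,0,3.1])"
```

```text
t 7.6833 tcp [0.5838 0.1815 0.111 ] rot [178.3804  -7.85     2.0449] F [-1.2876 -0.0874 -0.0955] w 0.04398544697699871
j [ 39.6  14.4 -24.4   8.4 -46.3  46.7]
turn first [ 0.0295 -0.1367 -0.0203] then shift [-0.0052 -0.0164  0.079 ] | shift first [-0.0162 -0.0185  0.077 ]
```

```bash
python3 -m inch '0 0 0 .0148 -.0684 -.0101 .5;0 0 0 .0147 -.0683 -.0102 .5;-.0026 -.0082 0 0 0 0 .5;-.0026 -.0082 0 0 0 0 .5;0 0 .02 0 0 0 .5;0 0 .02 0 0 0 .5;0 0 .02 0 0 0 .5;0 0 .019 0 0 0 .5;0 0 0 0 0 0 .5;0 0 0 0 0 0 .5;0 0 0 0 0 0 .5'; python3 - <<'E'
from h import *
to([.5777,.1976,.032],[180,0,3.1])
P=r.camera_params("wrist"); im=r.capture("wrist"); cv2.imwrite("pics/w3.png",im[:,:,::-1])
c,sn=np.cos(np.radians(3.1)),np.sin(np.radians(3.1))
for X in[(.037,.044,.003),(.037,-.044,.003),(-.037,.044,.033),(-.037,-.044,.033),(-.077,0,.051),(-.122,0,.082)]:
    print(X,np.round(proj("wrist",(.6546+c*X[0]-sn*X[1],.2028+sn*X[0]+c*X[1],X[2]),P)))
E
```

```text
time_s: 8.6
tcp_pos: [0.5787, 0.1966, 0.0334]
eef_rot: [179.9, -0.1, 3.2]
contact_force: [-0.2, 0.1, 1.1]
gripper_width: 0.0438
t 8.6 tcp [0.5787 0.1966 0.0334] rot [179.8778  -0.112    3.1633] F [-0.2393  0.1367  1.1162] w 0.043771402378406765
j [ 37.2  23.2 -19.2   0.2 -47.6  55.8]
turn first [ 0.0021 -0.002   0.0011] then shift [-0.0009 -0.001   0.0014] | shift first [-0.0009 -0.001   0.0014]
(0.037, 0.044, 0.003) [244.  82.]
(0.037, -0.044, 0.003) [392.  82.]
(-0.037, 0.044, 0.033) [242. 216.]
(-0.037, -0.044, 0.033) [394. 216.]
(-0.077, 0, 0.051) [318. 293.]
(-0.122, 0, 0.082) [318. 399.]
```

View pics/w3.png

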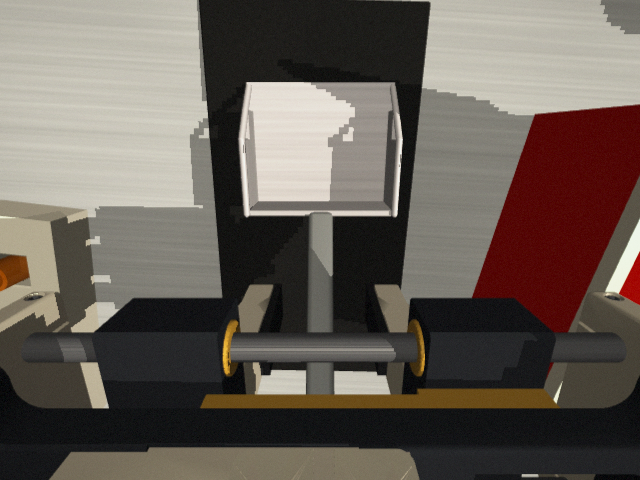

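```bash
python3 -m inch '0 0 0 0 0 0 0;0 0 0 0 0 0 0;0 0 0 0 0 0 0;0 0 0 0 0 0 0;0 0 0 0 0 0 0;0 0 0 0 0 0 0;0 0 0 0 0 0 0;0 0 0 0 0 0 0;0 0 0 0 0 0 0' 60; python3 - <<'E'
from h import *
to([.5777,.1976,.032],[180,0,3.1])
P=r.camera_params("wrist"); im=r.capture("wrist"); cv2.imwrite("pics/w4.png",im[:,:,::-1]); print(P["R"],P["t"])
E
```

```text
time_s: 9.4
tcp_pos: [0.5789, 0.196, 0.0325]
eef_rot: [179.9, -0.0, 3.1]
contact_force: [-1.5, -0.0, 2.6]
gripper_width: 0.0125
t 9.4 tcp [0.5789 0.196  0.0325] rot [179.8698  -0.0435   3.1055] F [-1.5256 -0.0373  2.56  ] w 0.012501806045612929
j [ 37.1  23.3 -19.2   0.2 -47.6  55.9]
turn first [ 0.0023 -0.0008  0.0001] then shift [-0.0011 -0.0016  0.0005] | shift first [-0.0011 -0.0016  0.0005]
[[ 0.0535 -0.9986  0.002 ]
 [-0.9496 -0.0502  0.3095]
 [-0.309  -0.0185 -0.9509]] [0.1638 0.5724 0.4165]
```

View pics/w4.png

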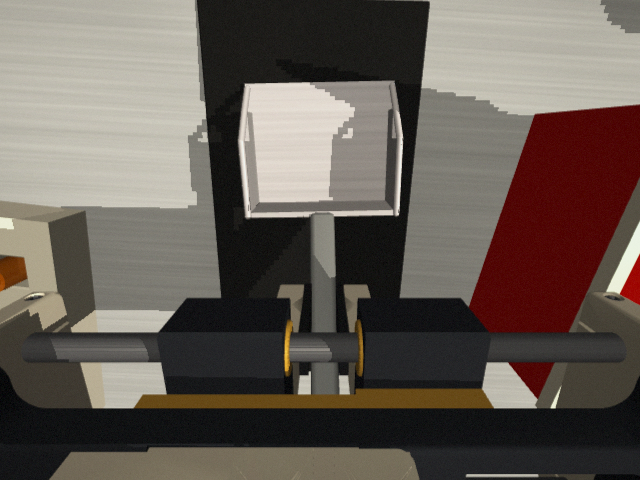

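```bash
cat >> h.py <<'E'
from scipy.optimize import least_squares
def fitpts(L,P,x0):
    def f(q):
        c,s_=np.cos(q[2]),np.sin(q[2]); e=[]
        for X,uv in L: e+=list(proj("wrist",(q[0]+c*X[0]-s_*X[1],q[1]+s_*X[0]+c*X[1],X[2]),P)-uv)
        return e
    o=least_squares(f,x0,loss="soft_l1"); print("fit",o.x[:2],"yaw",np.degrees(o.x[2])); print(np.round(np.reshape(f(o.x),(-1,2)),1).tolist()); return o.x
E
python3 - <<'E'
from h import *
P=r.camera_params("wrist"); s=r.get_state()
q=fitpts([((.037,.044,.0045),(245,84.5)),((.037,-.044,.0045),(394.5,82)),((-.0385,.0425,.033),(247.5,214)),((-.0385,-.0425,.033),(398,212))],P,[.65,.2,0])
d=q[:2]-s["tcp_pos"][:2]; y=np.radians(s["eef_rot"][2]); c,sn=np.cos(y),np.sin(y)
print("rel",[c*d[0]+sn*d[1],-sn*d[0]+c*d[1]],np.degrees(q[2])-s["eef_rot"][2])
E
```

```text
fit [0.6553 0.2005] yaw 4.344816002938477
[[-0.3, -1.9], [0.3, -3.0], [1.3, 5.5], [-1.4, 4.2]]
rel [np.float64(0.07660929997126348), np.float64(0.0003241809300555034)] 1.23919604137298
```

```bash
python3 -m inch '0 0 -.01 0 0 0 0;0 0 -.03 0 0 0 0;0 0 -.035 0 0 0 0;0 0 -.035 0 0 0 0;0 0 -.035 0 0 0 0;0 0 -.025 0 0 0 0;-.0086 .0273 0 0 0 0 0;-.0086 .0273 0 0 0 0 0;-.0086 .0273 0 0 0 0 0;-.0086 .0273 0 0 0 0 0;-.0086 .0273 0 0 0 0 0;-.0086 .0273 0 0 0 0 0;-.0086 .0273 0 0 0 0 0;-.0086 .0273 0 0 0 0 0;-.0086 .0273 0 0 0 0 0;-.0086 .0273 0 0 0 0 0;-.0086 .0273 0 0 0 0 0;-.0086 .0273 0 0 0 0 0;-.0086 .0273 0 0 0 0 0;-.0086 .0273 0 0 0 0 0' 60; python3 -m inch '0 0 0 0 0 .0915 0;0 0 0 0 0 .0915 0;0 0 .03 0 0 0 0;0 0 .03 0 0 0 0;0 0 0 0 0 0 0;0 0 0 0 0 0 0'; python3 - <<'E'
from h import *
to([.4799,-.1922,.14],[180,0,-7.4])
P=r.camera_params("wrist"); im=r.capture("wrist"); cv2.imwrite("pics/w5.png",im[:,:,::-1])
c,sn=np.cos(np.radians(-6.27)),np.sin(np.radians(-6.27))
for X in[(.0945,.053,.032),(.0945,-.053,.032),(-.088,.053,.026),(-.088,-.053,.026)]:
    print(X,np.round(proj("wrist",(.5986+c*X[0]-sn*X[1],-.2065+sn*X[0]+c*X[1],X[2]),P)))
E
```

```text
time_s: 11.12
tcp_pos: [0.4783, -0.193, 0.2038]
eef_rot: [179.9, -0.1, 3.1]
contact_force: [0.2, -0.1, -1.0]
gripper_width: 0.0124
time_s: 11.62
tcp_pos: [0.478, -0.1921, 0.1429]
eef_rot: [179.8, 0.1, -7.4]
contact_force: [0.1, 0.0, -0.7]
gripper_width: 0.0126
t 11.6167 tcp [ 0.478  -0.1921  0.1429] rot [179.8404   0.1275  -7.3779] F [ 0.0516  0.006  -0.6716] w 0.012611325586430034
j [  0.1   8.2 -23.8   0.2 -58.1  82.4]
turn first [0.0028 0.0022 0.0004] then shift [ 0.0019 -0.0001  0.0029] | shift first [ 0.0019 -0.0001  0.0028]
(0.0945, 0.053, 0.032) [245. -56.]
(0.0945, -0.053, 0.032) [390. -59.]
(-0.088, 0.053, 0.026) [265. 193.]
(-0.088, -0.053, 0.026) [381. 190.]
```

View pics/w5.png

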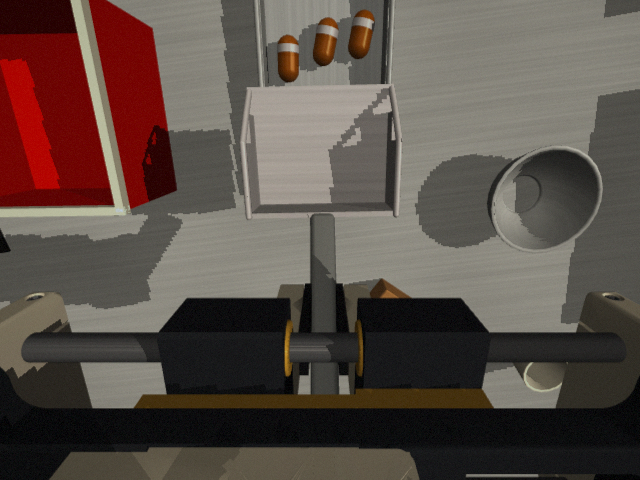

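```bash
python3 - <<'E'
from h import *
a=cv2.imread("pics/w5.png"); cv2.imwrite("pics/w5z.png",cv2.resize(a[0:110,225:415],(760,440),interpolation=cv2.INTER_CUBIC))
P=r.camera_params("wrist")
c,sn=np.cos(np.radians(-6.27)),np.sin(np.radians(-6.27))
for y,z in((.053,.026),(.05,.026),(.05,.003),(-.05,.003),(-.05,.026),(-.053,.026)):
  for x in(.02,.05):
    print(x,y,z,np.round(proj("wrist",(.5986+c*x-sn*y,-.2065+sn*x+c*y,z),P),1))
E
```

```text
0.02 0.053 0.026 [255.5  63.5]
0.05 0.053 0.026 [252.4  21.3]
0.02 0.05 0.026 [259.2  63.5]
0.05 0.05 0.026 [256.2  21.2]
0.02 0.05 0.003 [263.9  68.6]
0.05 0.05 0.003 [261.3  29.8]
0.02 -0.05 0.003 [376.6  66.2]
0.05 -0.05 0.003 [377.7  27.3]
0.02 -0.05 0.026 [381.   60.9]
0.05 -0.05 0.026 [382.3  18.5]
0.02 -0.053 0.026 [384.7  60.8]
0.05 -0.053 0.026 [386.1  18.4]
```

View pics/w5z.png

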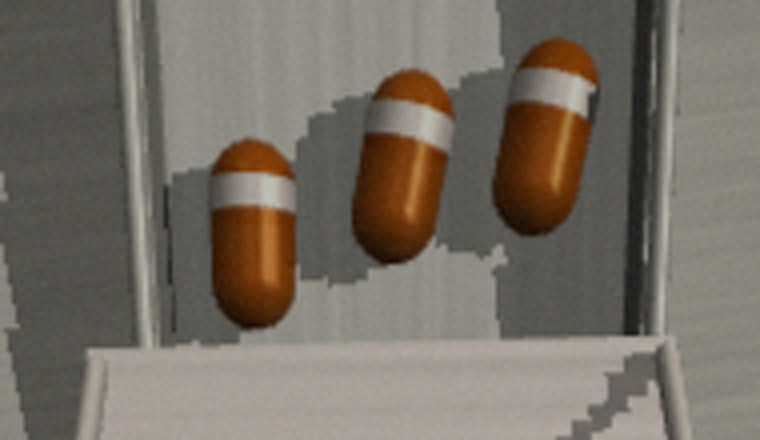

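```bash
python3 -m inch '.001 .0015 .025 0 .035 0 0;.001 .0015 .025 0 .035 0 0;0 0 .025 0 0 0 0;0 0 0 0 0 0 0;0 0 0 0 0 0 0'; python3 - <<'E'
from h import *
to([.4799,-.1952,.068],[180,-4,-7.4])
P=r.camera_params("wrist"); im=r.capture("wrist"); cv2.imwrite("pics/w6.png",im[:,:,::-1])
cv2.imwrite("pics/w6z.png",cv2.resize(im[0:240,200:440,::-1],(720,720),interpolation=cv2.INTER_CUBIC)[:600])
E
```

```text
time_s: 12.08
tcp_pos: [0.4842, -0.1958, 0.0696]
eef_rot: [179.8, -4.1, -7.3]
contact_force: [0.5, 0.3, -0.8]
gripper_width: 0.0123
t 12.0833 tcp [ 0.4842 -0.1958  0.0696] rot [179.8386  -4.0684  -7.3231] F [ 0.4745  0.3442 -0.8313] w 0.012252774735998742
j [  0.1  11.  -32.1   1.  -42.9  81.9]
turn first [ 0.0027 -0.0012  0.0013] then shift [-0.0044 -0.      0.0013] | shift first [-0.0044 -0.0001  0.0013]
```

View pics/w6z.png

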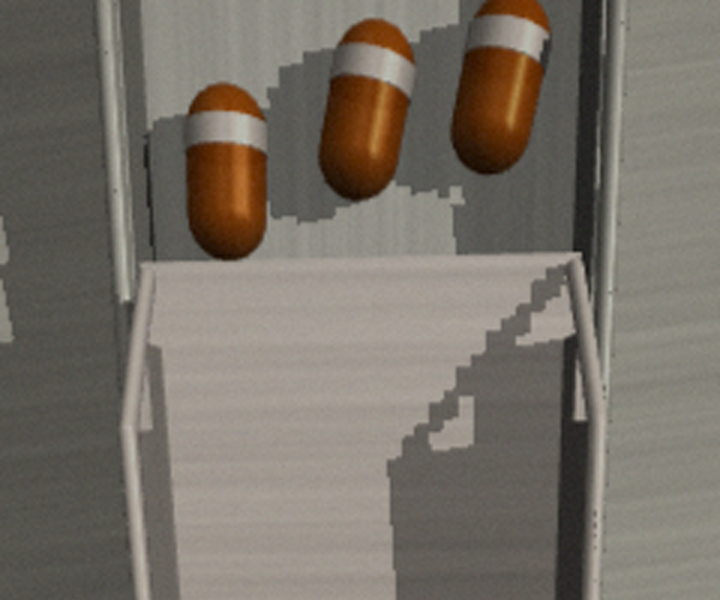

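```bash
python3 -m inch '-.0033 -.0004 0 0 0 .0087 0;-.0033 -.0004 0 0 0 .0087 0;0 0 .012 0 0 0 0;0 0 .012 0 0 0 0;0 0 .008 0 0 0 0;0 0 0 0 0 0 0;0 0 0 0 0 0 0'; python3 - <<'E'
from h import *
to([.4799,-.1952,.0325],[180,-4,-8.4])
P=r.camera_params("wrist"); im=r.capture("wrist"); cv2.imwrite("pics/w7.png",im[:,:,::-1])
cv2.imwrite("pics/w7z.png",cv2.resize(im[0:240,200:440,::-1],(720,720),interpolation=cv2.INTER_CUBIC)[:600])
E
```

```text
time_s: 12.72
tcp_pos: [0.4794, -0.1943, 0.0362]
eef_rot: [179.9, -4.1, -8.4]
contact_force: [-0.3, -0.5, -1.4]
gripper_width: 0.0126
t 12.7167 tcp [ 0.4794 -0.1943  0.0362] rot [179.9393  -4.0658  -8.3675] F [-0.268  -0.4838 -1.3555] w 0.012640856197436847
j [  0.3  13.3 -34.9   1.1 -37.8  80.5]
turn first [ 0.001  -0.0011  0.0006] then shift [0.0004 0.0008 0.0038] | shift first [0.0004 0.0008 0.0038]
```

View pics/w7z.png

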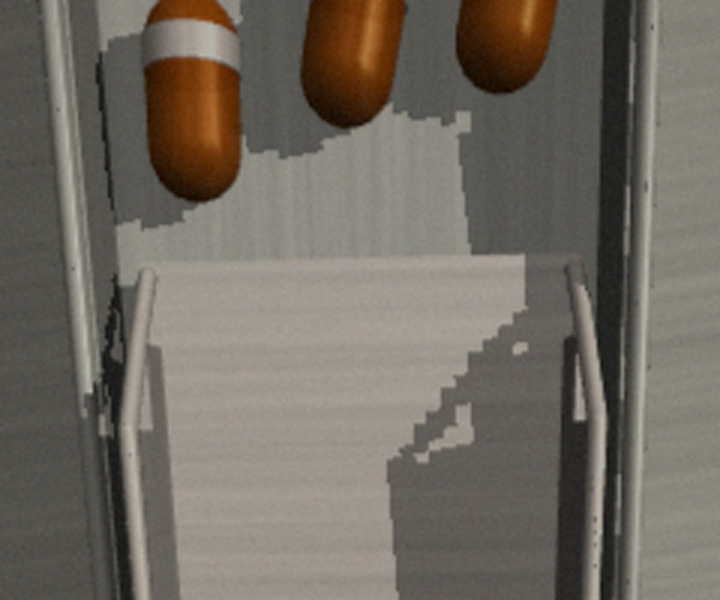

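```bash
python3 -m inch '0 0 .002 0 0 0 0;0 0 .002 0 0 0 0;0 0 0 0 0 0 0;0 0 0 0 0 0 0'; python3 -c "
from h import *
to([.4799,-.1952,.0325],[180,-4,-8.4])"
```

```text
time_s: 13.1
tcp_pos: [0.4797, -0.1944, 0.032]
eef_rot: [179.9, -4.1, -8.4]
contact_force: [0.6, 0.4, -0.6]
gripper_width: 0.0128
t 13.1 tcp [ 0.4797 -0.1944  0.032 ] rot [179.9481  -4.0797  -8.3669] F [ 0.5713  0.4088 -0.6211] w 0.012781332788682351
j [  0.3  13.6 -35.1   1.1 -37.2  80.5]
turn first [ 0.0009 -0.0014  0.0006] then shift [ 0.0004  0.0008 -0.0005] | shift first [ 0.0004  0.0008 -0.0005]
```

```bash
python3 -m inch '0 0 .001 0 0 0 0;0 0 0 0 0 0 0;0 0 0 0 0 0 0'; python3 -m inch '0 0 .001 0 0 0 0;0 0 0 0 0 0 0;0 0 0 0 0 0 0'
```

```text
time_s: 13.35
tcp_pos: [0.4794, -0.1944, 0.031]
eef_rot: [179.9, -4.1, -8.4]
contact_force: [-1.2, -0.5, 2.0]
gripper_width: 0.0128
time_s: 13.6
tcp_pos: [0.4788, -0.1945, 0.0301]
eef_rot: [179.9, -4.0, -8.4]
contact_force: [-5.7, 0.5, 7.7]
gripper_width: 0.0123
```

```bash
python3 -m inch '0 0 -.0005 0 0 0 0;.005 -.0002 .00035 0 0 0 0;.005 -.0002 .00035 0 0 0 0;.005 -.0002 .00035 0 0 0 0;.005 -.0002 .00035 0 0 0 0;.005 -.0002 .00035 0 0 0 0;.005 -.0002 .00035 0 0 0 0;.005 -.0002 .00035 0 0 0 0;.005 -.0002 .00035 0 0 0 0;0 0 0 0 0 0 0'; python3 - <<'E'
from h import *
to([.4799,-.1952,.0325],[180,-4,-8.4])
P=r.camera_params("wrist"); im=r.capture("wrist"); cv2.imwrite("pics/w8.png",im[:,:,::-1])
cv2.imwrite("pics/w8z.png",cv2.resize(im[0:240,200:440,::-1],(720,720),interpolation=cv2.INTER_CUBIC)[:600])
E
```

```text
time_s: 14.43
tcp_pos: [0.4987, -0.1983, 0.0268]
eef_rot: [179.8, -2.1, -8.6]
contact_force: [-49.6, 9.4, 41.0]
gripper_width: 0.0091
t 14.4333 tcp [ 0.4987 -0.1983  0.0268] rot [179.8168  -2.0668  -8.6403] F [-49.6048   9.3576  41.0429] w 0.009101375894360846
j [ -0.4  16.7 -31.2   0.7 -40.1  81.2]
turn first [ 0.0034  0.0337 -0.0041] then shift [-0.0186 -0.0003 -0.007 ] | shift first [-0.0188 -0.0002 -0.0063]
```

View pics/w8z.png

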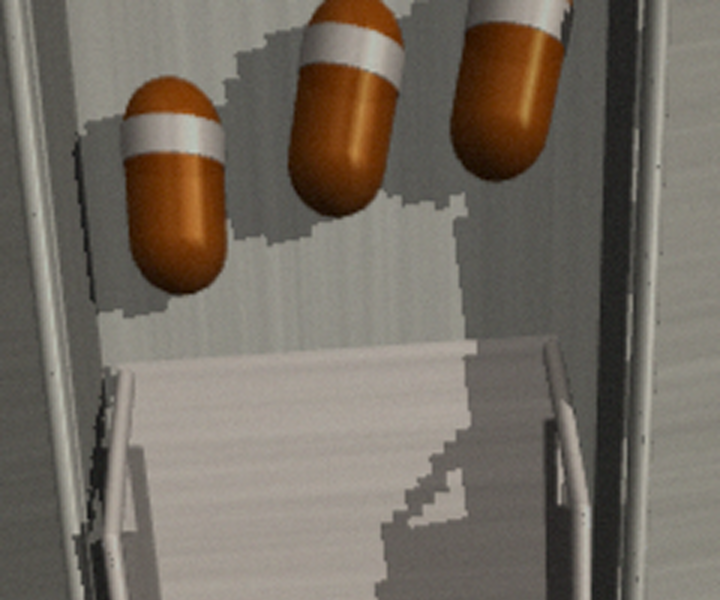

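```bash
python3 - <<'E'
from h import *
im=r.capture("scene"); cv2.imwrite("pics/s9.png",cv2.resize(im[200:350,150:350,::-1],(800,600),interpolation=cv2.INTER_CUBIC))
E
```

```text
(no output)
```

View pics/s9.png

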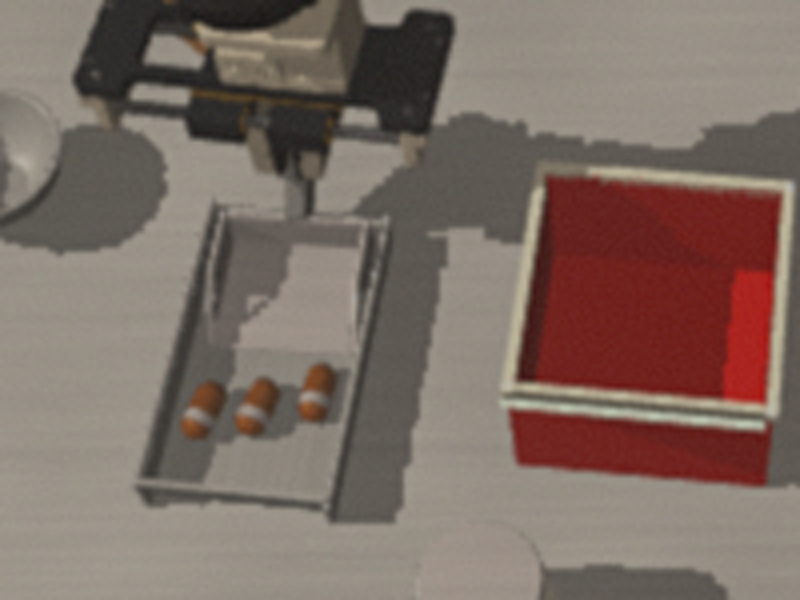

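View pics/w8.png

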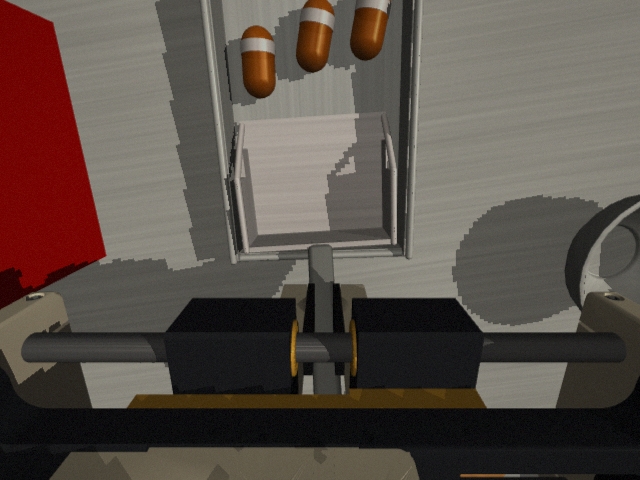

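```bash
python3 - <<'E'
from h import *
for n in("w7","w8"):
    a=cv2.imread(f"pics/{n}.png"); cv2.imwrite(f"pics/{n}y.png",cv2.resize(a[70:270,220:420],(800,800),interpolation=cv2.INTER_CUBIC)[:,:] if 0 else cv2.resize(a[75:270,215:415],(600,585),interpolation=cv2.INTER_CUBIC))
E
```

```text
(no output)
```

View pics/w7y.png

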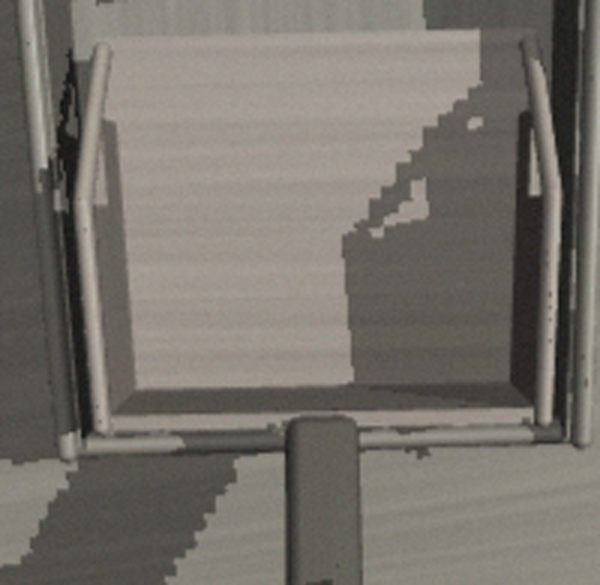

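View pics/w8y.png

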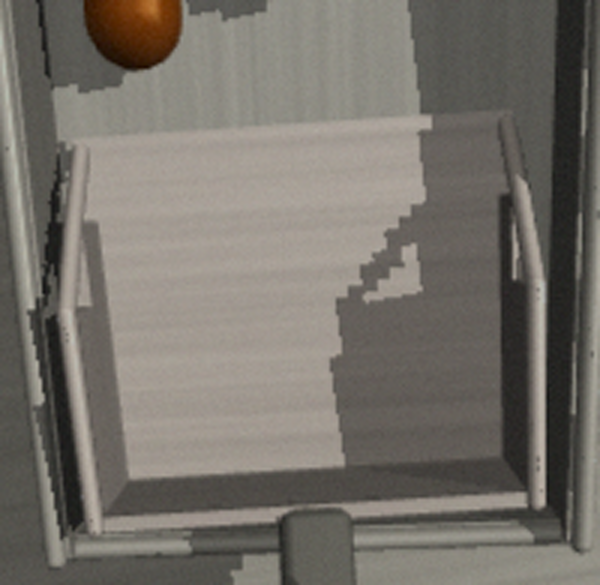

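```bash
python3 - <<'E'
from h import *
P=r.camera_params("wrist"); s=r.get_state()
R=np.array(P["R"]);t=np.array(P["t"]); f=240/np.tan(np.radians(P["vfov"]/2)); K=np.array([[f,0,P["cx"]],[0,f,P["cy"]],[0,0,1]])
z=lambda p:(215+p[0]/3-.33,75+p[1]/3-.33)
obj={"lipL":(.037,.044,.0015),"lipR":(.037,-.044,.0015),"stepL":(.005,.0425,.030),"stepR":(.005,-.0425,.030),"bL":(-.0385,.0425,.030),"bR":(-.0385,-.0425,.030),"fbL":(-.037,.041,.0015),"fbR":(-.037,-.041,.0015)}
w8=dict(lipL=(80,148),lipR=(508,113),stepL=(66,313),stepR=(540,283),bL=(93,527),bR=(539,505),fbL=(130,480),fbR=(503,458))
w7=dict(lipL=(100,45),lipR=(530,35),stepL=(84,200),stepR=(552,192),bL=(100,430),bR=(544,424),fbL=(134,388),fbR=(510,384))
# camera pose in tool
Rt=Ro.from_euler("xyz",s["eef_rot"],degrees=True).as_matrix(); C=-R.T@t; cR=R@Rt; cp=Rt.T@(C-s["tcp_pos"])
for n,w,pos,rpy in(("w7",w7,[.4794,-.1943,.0362],[179.94,-4.07,-8.37]),("w8",w8,s["tcp_pos"],s["eef_rot"])):
    T=Ro.from_euler("xyz",rpy,degrees=True).as_matrix(); Rw=cR@T.T; Cw=T@cp+pos
    X=np.array([obj[k] for k in w]); uv=np.array([z(w[k]) for k in w])
    ok,rv,tv=cv2.solvePnP(X,uv,K,None); pr=cv2.projectPoints(X,rv,tv,K,None)[0][:,0]
    Rs=Rw.T@cv2.Rodrigues(rv)[0]; ps=Rw.T@tv[:,0]+Cw
    print(n,"pos",ps,"rpy",Ro.from_matrix(Rs).as_euler("xyz",degrees=True),"res",np.abs(pr-uv).mean())
    for k in((.037,0,0),(-.04,0,0),(-.077,0,.048)): print("  ",k,Rs@k+ps)
print(s["moment"])
E
```

```text
w7 pos [ 0.5558 -0.2049  0.0061] rpy [-0.0297 -1.194  -7.4441] res 1.2891388235353292
   (0.037, 0, 0) [ 0.5925 -0.2097  0.0068]
   (-0.04, 0, 0) [ 0.5162 -0.1998  0.0052]
   (-0.077, 0, 0.048) [ 0.4785 -0.1948  0.0524]
w8 pos [ 0.5576 -0.2038 -0.0009] rpy [-0.2273  0.372  -5.0954] res 1.6673894750708653
   (0.037, 0, 0) [ 0.5944 -0.2071 -0.0012]
   (-0.04, 0, 0) [ 0.5177 -0.2002 -0.0007]
   (-0.077, 0, 0.048) [ 0.4812 -0.1968  0.0476]
[ 3.5518 18.6465  0.0135]
```

```bash
python3 -m inch '-.006 0 -.002 0 0 0 0;-.006 0 -.002 0 0 0 0;0 0 0 0 0 0 0;0 0 0 0 0 0 0'; python3 -c "
from h import *
to([.4809,-.197,.0322],[180,0,-5.1])"
```

```text
time_s: 14.87
tcp_pos: [0.5068, -0.197, 0.0337]
eef_rot: [179.9, -4.1, -8.4]
contact_force: [0.6, 0.5, -0.9]
gripper_width: 0.0079
t 14.8667 tcp [ 0.5068 -0.197   0.0337] rot [179.9489  -4.0605  -8.3892] F [ 0.5938  0.511  -0.9104] w 0.007852602973021117
j [ -0.1  15.7 -31.8   1.  -38.6  80.9]
turn first [ 0.0029 -0.0708 -0.0574] then shift [-0.0258  0.0023  0.0015] | shift first [-0.0256  0.0038 -0.0004]
```

```bash
python3 - <<'E'
from h import *
im=r.capture("wrist"); cv2.imwrite("pics/w9.png",im[:,:,::-1])
E
```

```text
(no output)
```

View pics/w9.png

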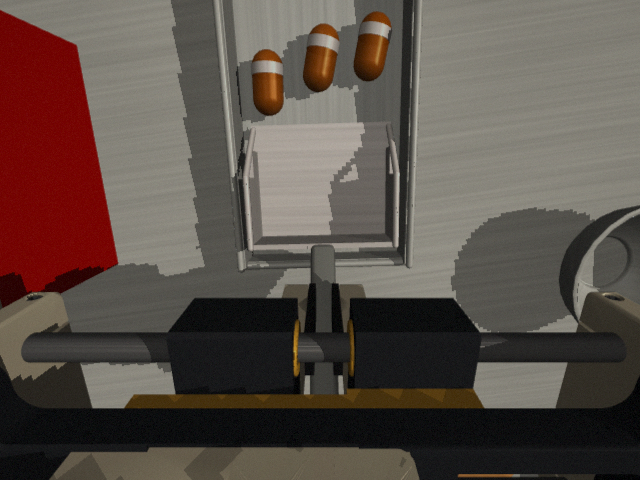

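```bash
python3 -m inch '0 0 0 0 -.035 0 0;0 0 0 0 -.035 0 0;0 0 0 0 0 0 0;.004 -.00015 0 0 0 0 0;.004 -.00015 0 0 0 0 0;.004 -.00015 0 0 0 0 0;.004 -.00015 0 0 0 0 0;0 0 0 0 0 0 0;0 0 0 0 0 0 0'; python3 - <<'E'
from h import *
to([.4809,-.197,.0322],[180,0,-5.1])
im=r.capture("wrist"); cv2.imwrite("pics/w10.png",im[:,:,::-1])
cv2.imwrite("pics/w10y.png",cv2.resize(im[75:270,215:415,::-1],(600,585),interpolation=cv2.INTER_CUBIC))
E
```

```text
time_s: 15.67
tcp_pos: [0.5238, -0.1986, 0.0336]
eef_rot: [180.0, -0.1, -8.4]
contact_force: [-0.8, -0.6, -0.8]
gripper_width: 0.0083
t 15.6667 tcp [ 0.5238 -0.1986  0.0336] rot [179.9543  -0.1043  -8.3723] F [-0.7897 -0.5651 -0.7805] w 0.008314429434578918
j [ -0.7  19.1 -25.8   0.1 -45.   82.3]
turn first [ 0.0008 -0.0018 -0.0571] then shift [-0.0429  0.0023  0.0014] | shift first [-0.0427  0.0047  0.0014]
```

View pics/w10y.png

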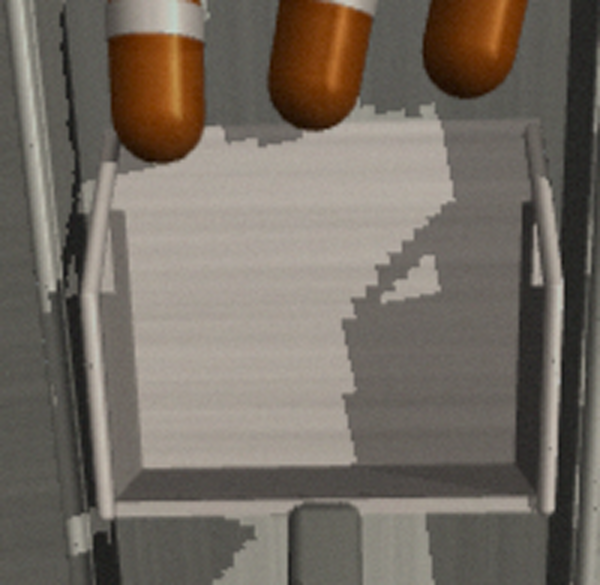

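```bash
python3 -m inch '0 0 .003 0 0 0 0;0 0 .003 0 0 0 0;0 0 0 0 0 0 0;0 0 0 0 0 0 0'; python3 - <<'E'
from h import *
im=r.capture("wrist"); cv2.imwrite("pics/w11.png",im[:,:,::-1])
cv2.imwrite("pics/w11y.png",cv2.resize(im[75:270,215:415,::-1],(600,585),interpolation=cv2.INTER_CUBIC))
E
```

```text
time_s: 16.05
tcp_pos: [0.5234, -0.1986, 0.0275]
eef_rot: [179.9, -0.1, -8.4]
contact_force: [0.2, -0.6, 0.3]
gripper_width: 0.008
```

View pics/w11y.png

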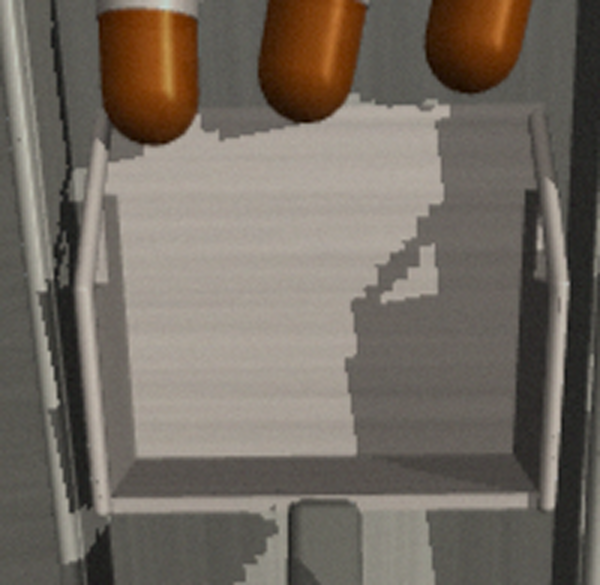

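```bash
python3 -m inch '0 0 0 0 0 0 .45;0 0 0 0 0 0 .45;0 0 0 0 0 0 .45;0 0 0 0 0 0 .45;-.006 0 -.0017 0 0 0 .45;-.006 0 -.0017 0 0 0 .45;-.006 0 -.0017 0 0 0 .45;0 0 0 0 0 0 .45;0 0 0 0 0 0 .45'; python3 - <<'E'
from h import *
to([.5058,-.1971,.0322],[180,0,-8.4])
im=r.capture("wrist"); cv2.imwrite("pics/w12.png",im[:,:,::-1])
E
```

```text
time_s: 16.85
tcp_pos: [0.5054, -0.1959, 0.0332]
eef_rot: [180.0, -0.1, -8.4]
contact_force: [0.0, -0.2, 1.3]
gripper_width: 0.0395
t 16.85 tcp [ 0.5054 -0.1959  0.0332] rot [179.9538  -0.1087  -8.3662] F [ 0.0241 -0.1666  1.2605] w 0.039517495070849507
j [ -0.4  17.7 -28.1   0.1 -44.   82. ]
turn first [ 0.0008 -0.0019  0.0006] then shift [0.0006 0.0011 0.001 ] | shift first [0.0006 0.0011 0.001 ]
```

View pics/w12.png

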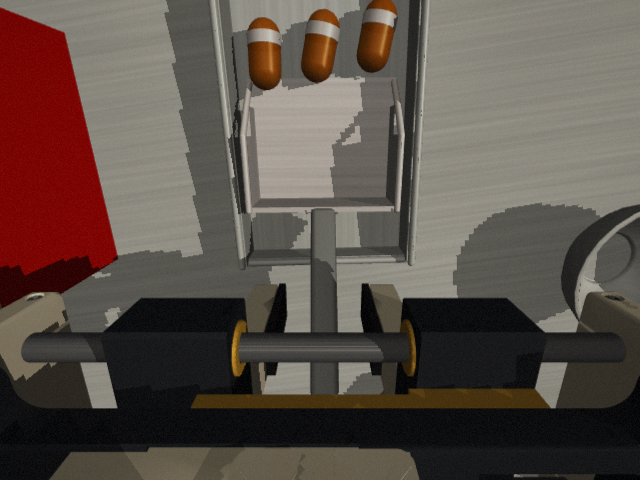

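```bash
python3 -m inch '.001 .0005 .001 0 0 0 .3;0 0 0 0 0 0 0;0 0 0 0 0 0 0;0 0 0 0 0 0 0;0 0 0 0 0 0 0;0 0 0 0 0 0 0;0 0 0 0 0 0 0;0 0 0 0 0 0 0;0 0 0 0 0 0 0' 60; python3 -m inch '.004 -.00015 0 0 0 0 0;.004 -.00015 0 0 0 0 0;.004 -.00015 0 0 0 0 0;.004 -.00015 0 0 0 0 0;.004 -.00015 0 0 0 0 0;0 0 0 0 0 0 0' ; python3 - <<'E'
from h import *
to([.5058,-.1971,.0322],[180,0,-8.4])
im=r.capture("wrist"); cv2.imwrite("pics/w13.png",im[:,:,::-1])
E
```

```text
time_s: 17.65
tcp_pos: [0.5066, -0.1966, 0.0317]
eef_rot: [180.0, -0.1, -8.4]
contact_force: [0.2, -0.0, -1.2]
gripper_width: 0.0126
time_s: 18.15
tcp_pos: [0.5276, -0.1989, 0.0317]
eef_rot: [179.9, -0.1, -8.4]
contact_force: [0.7, 0.1, -0.0]
gripper_width: 0.0132
t 18.15 tcp [ 0.5276 -0.1989  0.0317] rot [179.9442  -0.0991  -8.3604] F [ 0.6799  0.0708 -0.0488] w 0.013247576138443283
j [ -0.7  19.6 -25.5   0.1 -44.9  82.3]
turn first [ 0.001  -0.0017  0.0007] then shift [-0.0218  0.0014 -0.0005] | shift first [-0.0218  0.0014 -0.0006]
```

View pics/w13.png

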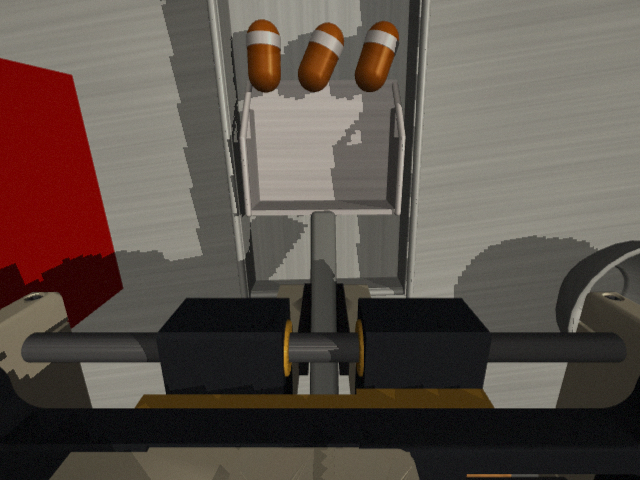

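```bash
python3 -m inch '.004 -.00015 0 0 0 0 0;.004 -.00015 0 0 0 0 0;.004 -.00015 0 0 0 0 0;.004 -.00015 0 0 0 0 0;.004 -.00015 0 0 0 0 0;.004 -.00015 0 0 0 0 0;.004 -.00015 0 0 0 0 0;.004 -.00015 0 0 0 0 0;.003 0 0 0 0 0 0;0 0 0 0 0 0 0;0 0 0 0 0 0 0' ; python3 - <<'E'
from h import *
to([.5058,-.1971,.0322],[180,0,-8.4])
im=r.capture("wrist"); cv2.imwrite("pics/w14.png",im[:,:,::-1])
E
```

```text
time_s: 19.12
tcp_pos: [0.5618, -0.2027, 0.0318]
eef_rot: [180.0, -0.1, -8.4]
contact_force: [1.0, -0.3, -1.3]
gripper_width: 0.0128
t 19.1167 tcp [ 0.5618 -0.2027  0.0318] rot [179.954   -0.1119  -8.3727] F [ 1.0263 -0.3275 -1.2738] w 0.012794515973360265
j [ -1.1  22.2 -21.1   0.1 -46.6  82.6]
turn first [ 0.0008 -0.002   0.0005] then shift [-0.0562  0.0026 -0.0004] | shift first [-0.0562  0.0026 -0.0005]
```

View pics/w14.png

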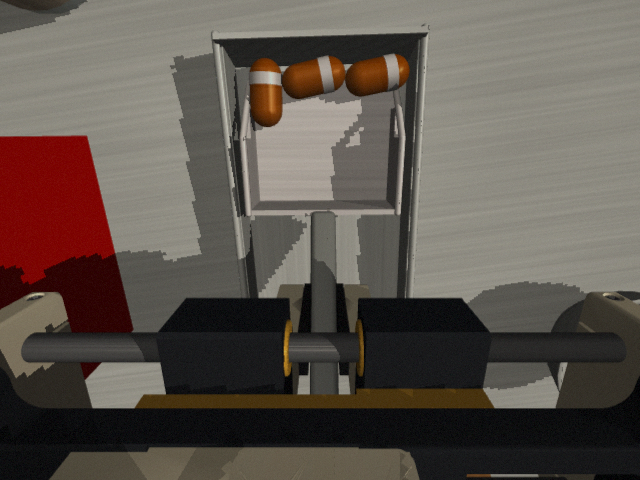

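```bash
python3 -m inch '.002 .0007 0 0 0 0 0;.002 .0007 0 0 0 0 0;0 0 0 0 0 0 0' ; python3 -m inch '.0015 .0007 0 0 0 0 0;.0015 .0007 0 0 0 0 0;0 0 0 0 0 0 0'; python3 - <<'E'
from h import *
im=r.capture("wrist"); cv2.imwrite("pics/w15.png",cv2.resize(im[10:250,200:450,::-1],(750,720),interpolation=cv2.INTER_CUBIC)[:600])
E
```

```text
time_s: 19.42
tcp_pos: [0.5653, -0.2048, 0.0319]
eef_rot: [179.9, -0.1, -8.4]
contact_force: [-0.0, 0.5, -0.9]
gripper_width: 0.0128
time_s: 19.67
tcp_pos: [0.568, -0.2066, 0.0318]
eef_rot: [179.9, -0.1, -8.4]
contact_force: [-0.2, 0.3, -0.1]
gripper_width: 0.0129
```

View pics/w15.png

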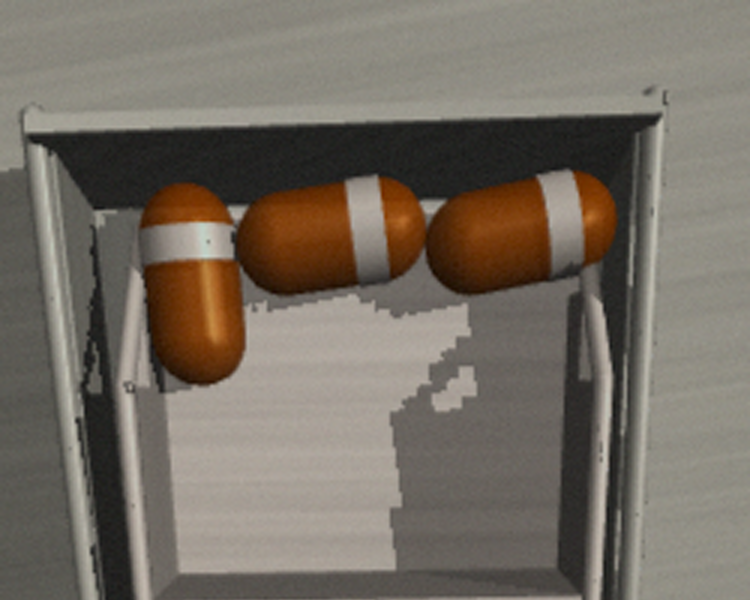

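```bash
python3 -m inch '.0015 .0005 0 0 0 0 0;.0015 .0005 0 0 0 0 0;0 0 0 0 0 0 0' ; python3 -m inch '.0015 0 0 0 0 0 0;.0015 0 0 0 0 0 0;0 0 0 0 0 0 0'; python3 - <<'E'
from h import *
im=r.capture("wrist"); cv2.imwrite("pics/w16.png",cv2.resize(im[10:250,200:450,::-1],(750,720),interpolation=cv2.INTER_CUBIC)[:600])
E
```

```text
time_s: 19.97
tcp_pos: [0.5695, -0.208, 0.0316]
eef_rot: [179.9, 0.1, -8.4]
contact_force: [-4.8, 0.6, 2.1]
gripper_width: 0.013
time_s: 20.22
tcp_pos: [0.5695, -0.208, 0.0315]
eef_rot: [179.9, 0.4, -8.4]
contact_force: [-13.7, 4.7, 10.9]
gripper_width: 0.0125
```

View pics/w16.png

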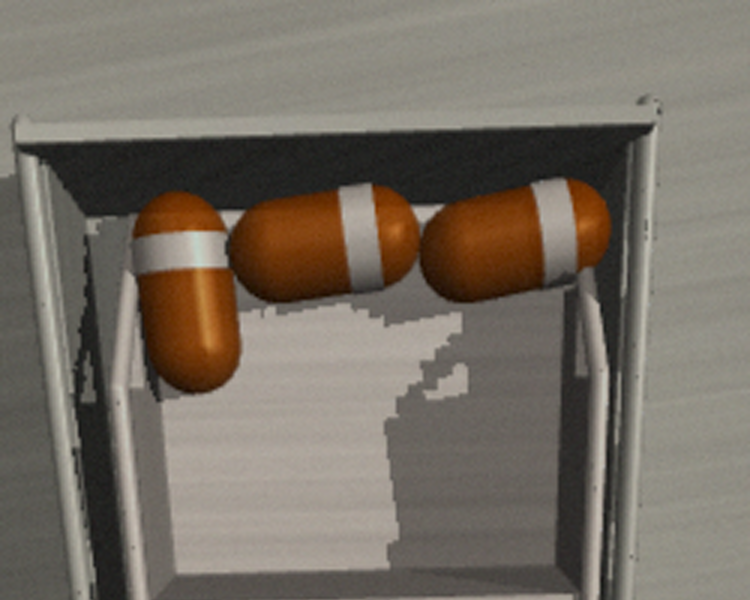

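```bash
python3 -m inch '-.0025 0 0 0 0 0 0;0 0 0 0 .04 0 0;0 0 0 0 .04 0 0;0 0 0 0 .04 0 0;0 0 0 0 .04 0 0;0 0 0 0 .04 0 0;0 0 0 0 .04 0 0;0 0 0 0 0 0 0;0 0 0 0 0 0 0' ; python3 - <<'E'
from h import *
to([.5058,-.1971,.0322],[180,0,-8.4])
im=r.capture("wrist"); cv2.imwrite("pics/w17.png",cv2.resize(im[10:250,200:450,::-1],(750,720),interpolation=cv2.INTER_CUBIC)[:600])
E
```

```text
time_s: 21.02
tcp_pos: [0.5708, -0.208, 0.032]
eef_rot: [179.9, -13.8, -8.3]
contact_force: [-0.5, -0.6, -1.8]
gripper_width: 0.0132
t 21.0167 tcp [ 0.5708 -0.208   0.032 ] rot [179.9365 -13.7819  -8.3359] F [-0.5144 -0.5938 -1.782 ] w 0.01321286008002387
j [ -0.3  16.5 -34.2   4.6 -25.7  78.1]
turn first [ 0.001  -0.2405  0.001 ] then shift [-0.0659 -0.0013 -0.0002] | shift first [-0.0639 -0.0013 -0.0159]
```

View pics/w17.png

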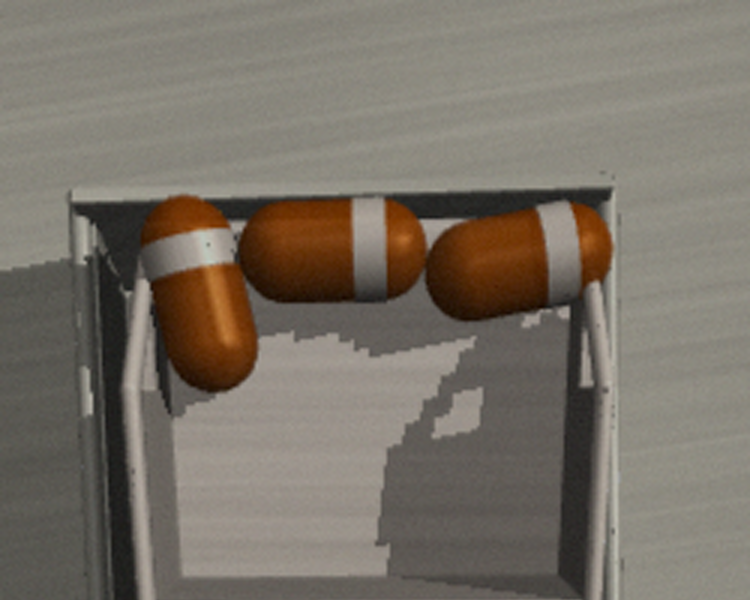

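```bash
python3 -m inch '-.002 0 -.003 0 .05 0 0;-.002 0 -.003 0 .05 0 0;-.002 0 -.003 0 .05 0 0;0 0 0 0 0 0 0;0 0 0 0 0 0 0' ; python3 - <<'E'
from h import *
to([.5058,-.1971,.0322],[180,0,-8.4])
im=r.capture("wrist"); cv2.imwrite("pics/w18.png",cv2.resize(im[10:250,200:450,::-1],(750,720),interpolation=cv2.INTER_CUBIC)[:600])
E
```

```text
time_s: 21.48
tcp_pos: [0.5642, -0.2147, 0.0392]
eef_rot: [179.2, -21.4, -8.4]
contact_force: [0.3, 0.1, -2.0]
gripper_width: 0.0132
t 21.4833 tcp [ 0.5642 -0.2147  0.0392] rot [179.2369 -21.378   -8.3862] F [ 0.3422  0.0866 -1.9577] w 0.013167088286401821
j [ -1.3  12.7 -47.7  21.7  -9.1  62. ]
turn first [ 0.0131 -0.3731 -0.0022] then shift [-0.0604 -0.0089  0.007 ] | shift first [-0.0588 -0.0087 -0.0156]
```

View pics/w18.png

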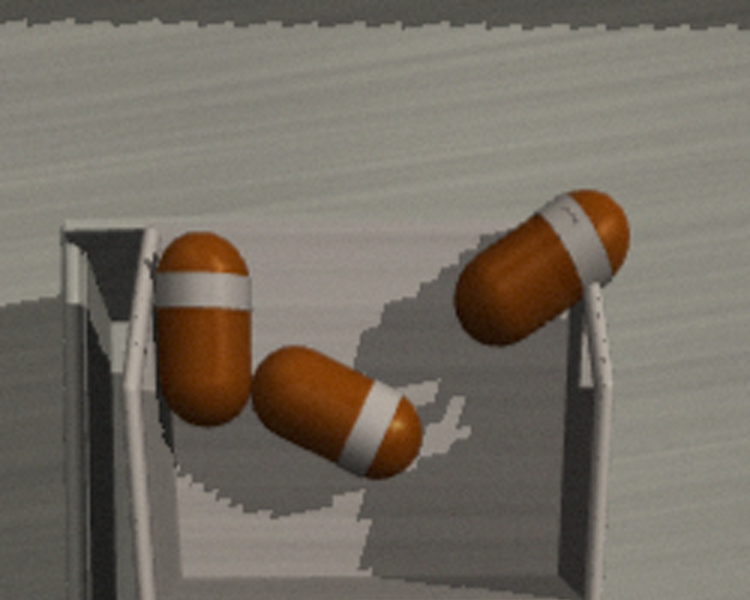

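```bash
python3 -m inch '.0009 0 -.0023 0 0 0 0;.0018 0 -.0047 -.02 0 0 0;.0018 0 -.0047 -.03 0 0 0;.0018 0 -.0047 -.03 0 0 0;.0018 0 -.0047 -.03 0 0 0;.0018 0 -.0047 -.03 0 0 0;.0009 0 -.0023 0 0 0 0;0 0 0 0 0 0 0;0 0 0 0 0 0 0' ; python3 - <<'E'
from h import *
to([.5058,-.1971,.0322],[180,0,-8.4])
im=r.capture("wrist"); cv2.imwrite("pics/w19.png",cv2.resize(im[10:250,200:450,::-1],(750,720),interpolation=cv2.INTER_CUBIC)[:600])
E
```

```text
time_s: 22.28
tcp_pos: [0.5745, -0.2304, 0.069]
eef_rot: [174.1, -22.1, -8.6]
contact_force: [0.0, 0.4, -1.9]
gripper_width: 0.0127
t 22.2833 tcp [ 0.5745 -0.2304  0.069 ] rot [174.0526 -22.105   -8.5551] F [ 0.0449  0.3792 -1.8847] w 0.012728227055997212
j [-10.5   9.8 -55.3  63.6  -5.8  28.3]
turn first [ 0.103  -0.3853 -0.0227] then shift [-0.0728 -0.0229  0.0368] | shift first [-0.0813 -0.0233  0.0043]
```

View pics/w19.png

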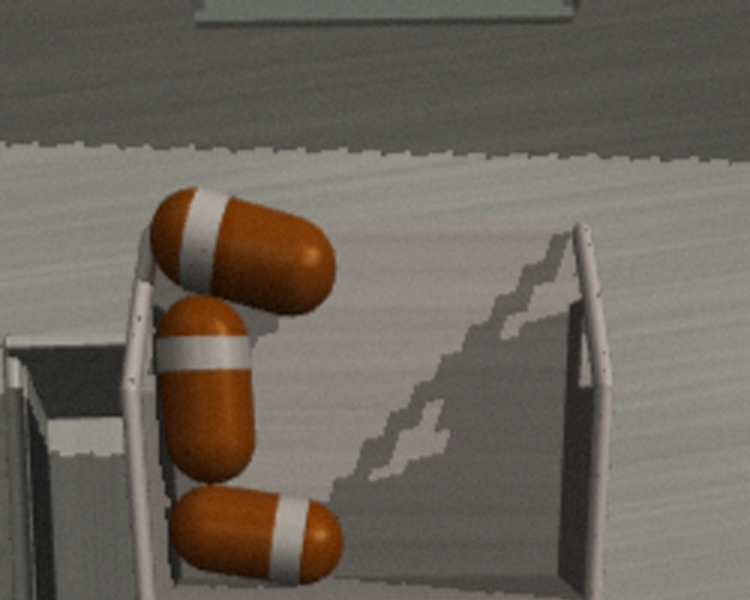

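```bash
python3 -m inch '.0035 0 -.004 0 0 0 0;.0074 0 -.0079 .01 0 0 0;.0074 0 -.0079 .01 0 0 0;.0074 0 -.0079 .01 0 0 0;.0074 0 -.0079 .02 0 0 0;.0074 0 -.0079 .02 0 0 0;.0074 0 -.0079 .02 0 0 0;.0035 0 -.004 .02 0 0 0;0 0 0 0 0 0 0;0 0 0 0 0 0 0' ; python3 - <<'E'
from h import *
to([.5058,-.1971,.0322],[180,0,-8.4])
im=r.capture("wrist"); cv2.imwrite("pics/w20.png",cv2.resize(im[10:250,200:450,::-1],(750,720),interpolation=cv2.INTER_CUBIC)[:600])
E
```

```text
time_s: 23.17
tcp_pos: [0.6006, -0.2316, 0.1363]
eef_rot: [180.0, -22.2, -8.5]
contact_force: [-0.1, -0.3, -2.5]
gripper_width: 0.0131
t 23.1667 tcp [ 0.6006 -0.2316  0.1363] rot [179.9579 -22.1862  -8.5019] F [-0.0503 -0.2777 -2.5002] w 0.013145996980502795
j [ -2.2   8.4 -31.    5.  -28.6  79.8]
turn first [ 0.0011 -0.3872 -0.0019] then shift [-0.0988 -0.0203  0.1041] | shift first [-0.1308 -0.0202  0.0591]
```

View pics/w20.png

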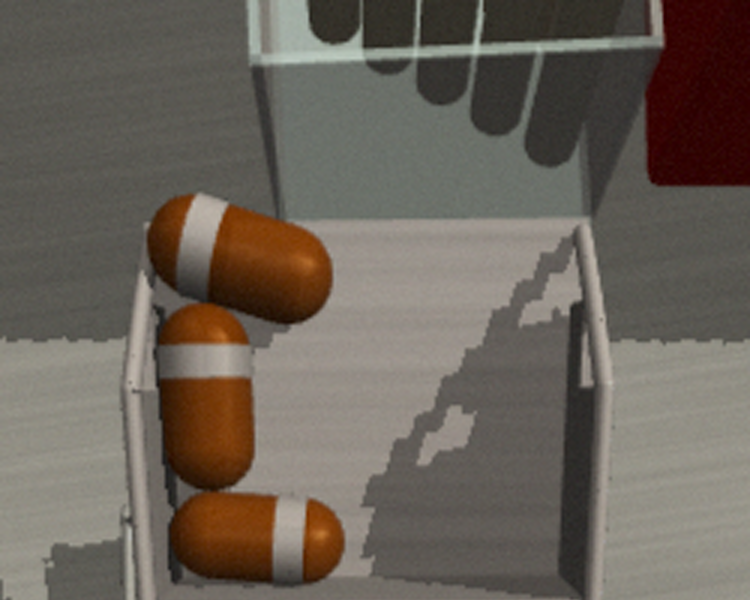

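```bash
python3 -m inch '0 0 0 .03 .02 0 0;0 0 0 .03 .02 0 0;0 0 0 .03 .02 0 0;0 0 0 0 0 0 0;0 0 0 0 0 0 0' ; python3 - <<'E'
from h import *
im=r.capture("wrist"); cv2.imwrite("pics/w21.png",cv2.resize(im[10:250,200:450,::-1],(750,720),interpolation=cv2.INTER_CUBIC)[:600])
E
```

```text
time_s: 23.63
tcp_pos: [0.5991, -0.2324, 0.1354]
eef_rot: [-174.9, -25.5, -8.7]
contact_force: [0.5, -0.3, -1.7]
gripper_width: 0.0127
```

View pics/w21.png

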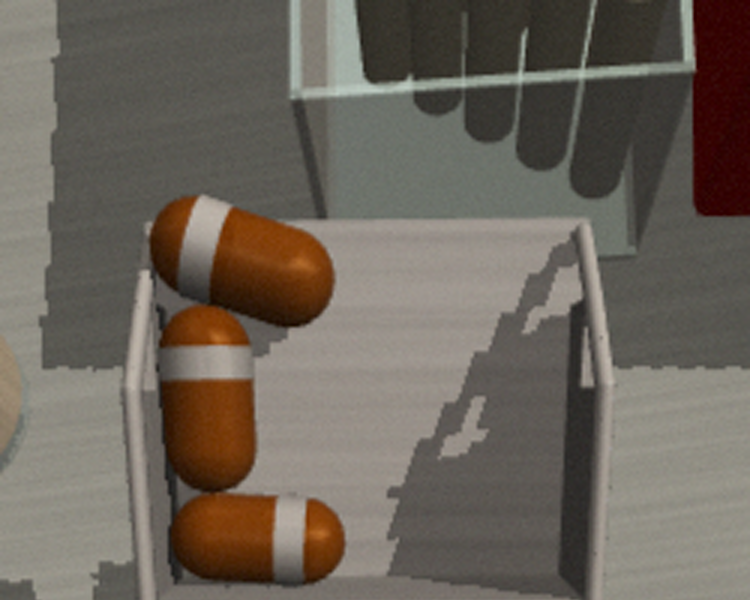

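```bash
python3 -m inch '0 0 -.008 0 0 0 0;-.001 0 -.016 -.015 -.03 0 0;-.001 0 -.016 -.015 -.03 0 0;-.003 0 -.016 -.015 -.03 0 0;-.004 0 -.016 -.015 -.03 0 0;-.004 0 -.016 -.015 -.03 0 0;-.004 0 -.008 -.015 -.03 0 0;0 0 0 0 0 0 0' ; python3 - <<'E'
from h import *
to([.52,.023,.22],[180,-12,-7])
im=r.capture("wrist"); cv2.imwrite("pics/w22.png",im[:,:,::-1])
E
```

```text
time_s: 24.35
tcp_pos: [0.5487, -0.2297, 0.2219]
eef_rot: [179.7, -15.4, -8.0]
contact_force: [-0.2, 0.1, -2.5]
gripper_width: 0.013
t 24.35 tcp [ 0.5487 -0.2297  0.2219] rot [179.6616 -15.4195  -8.0277] F [-0.2491  0.0762 -2.4596] w 0.012977957626456068
j [ -2.6   2.5 -22.1   2.3 -50.1  83.3]
turn first [ 0.0102 -0.0596 -0.0176] then shift [-0.0584 -0.2473 -0.0104] | shift first [-0.0619 -0.2461 -0.0165]
```

View pics/w22.png

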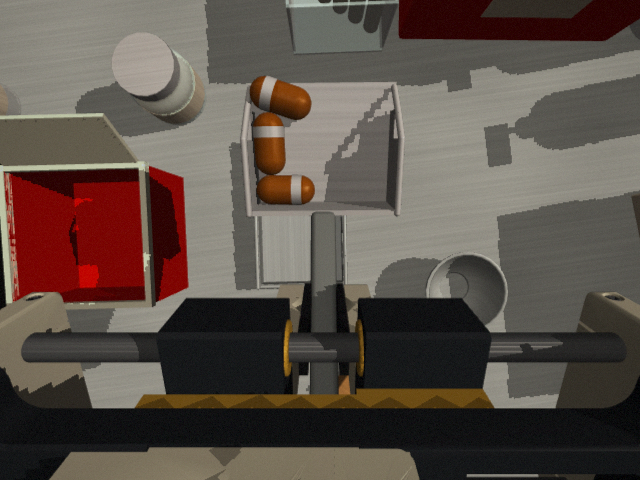

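```bash
python3 -m inch '-.0018 -.0077 -.0005 0 0 0 0;-.0037 -.0154 -.001 0 0 0 0;-.0037 -.0154 -.001 0 0 0 0;-.0037 -.0154 -.001 0 0 0 0;-.0037 -.0154 -.001 0 0 0 0;-.0037 -.0154 -.001 0 0 0 0;-.0037 -.0154 -.001 0 0 0 0;-.0037 -.0154 -.001 0 0 0 0;-.0037 -.0154 -.001 0 0 0 0;-.0037 -.0154 -.001 0 0 0 0;-.0037 -.0154 -.001 0 0 0 0;-.0037 -.0154 -.001 0 0 0 0;-.0037 -.0154 -.001 0 0 0 0;-.0037 -.0154 -.001 0 0 0 0;-.0037 -.0154 -.001 0 0 0 0;-.0037 -.0154 -.001 0 0 0 0;-.0018 -.0077 -.0005 0 0 0 0;0 0 0 0 0 0 0' ; python3 - <<'E'
from h import *
to([.52,.023,.22],[180,-12,-7])
im=r.capture("wrist"); cv2.imwrite("pics/w23.png",im[:,:,::-1])
E
```

```text
time_s: 25.9
tcp_pos: [0.5218, 0.0241, 0.2174]
eef_rot: [179.8, -15.3, -8.0]
contact_force: [-0.3, 0.5, -1.8]
gripper_width: 0.013
t 25.9 tcp [0.5218 0.0241 0.2174] rot [179.8083 -15.2622  -8.0115] F [-0.2914  0.5029 -1.7937] w 0.013049820726351542
j [ 32.1  -4.9 -34.2  13.  -49.8  42.4]
turn first [ 0.0075 -0.0569 -0.0173] then shift [-0.001   0.0013 -0.0029] | shift first [-0.0009  0.0014 -0.0029]
```

View pics/w23.png

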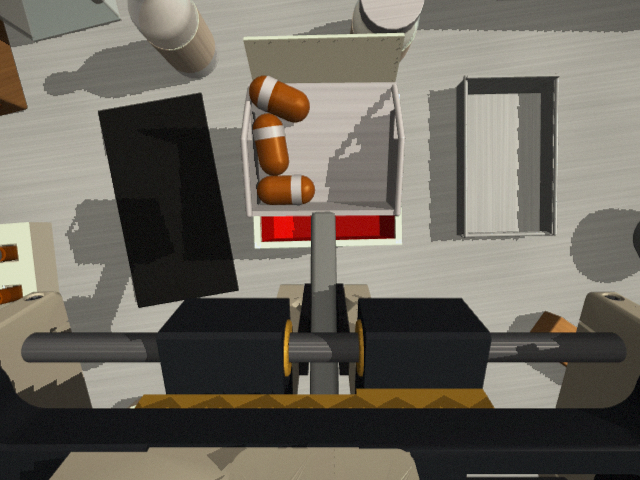

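```bash
python3 -m inch '0 0 0 0 -.1 0 0;0 0 0 0 -.125 0 0;0 0 0 0 -.125 0 0;0 0 0 0 -.125 0 0;.0075 0 .0013 0 -.125 0 0;.0076 0 .0004 0 -.125 0 0;.0076 0 -.0008 0 -.125 0 0;.0075 0 -.0016 0 -.125 0 0;.0072 0 -.0025 0 -.125 0 0;.0068 0 -.0034 0 -.125 0 0;.0064 0 -.0042 0 -.125 0 0;0 0 0 0 0 0 0;0 0 0 0 0 0 0;0 0 0 0 0 0 0' ; python3 - <<'E'
from h import *
to([.57,.023,.19],[180,60,-7])
im=r.capture("wrist"); cv2.imwrite("pics/w24.png",im[:,:,::-1])
E
```

```text
time_s: 27.12
tcp_pos: [0.572, 0.0149, 0.1969]
eef_rot: [179.5, 62.1, -8.7]
contact_force: [0.2, 0.8, 0.4]
gripper_width: 0.0127
t 27.1167 tcp [0.572  0.0149 0.1969] rot [179.4741  62.0506  -8.6848] F [0.1935 0.7647 0.4117] w 0.01268422680481822
j [   8.9   52.4   38.7  -21.5 -135.2   66. ]
turn first [-0.0166  0.0359 -0.0141] then shift [ 0.0045 -0.0078  0.006 ] | shift first [ 0.0046 -0.0078  0.006 ]
```

View pics/w24.png

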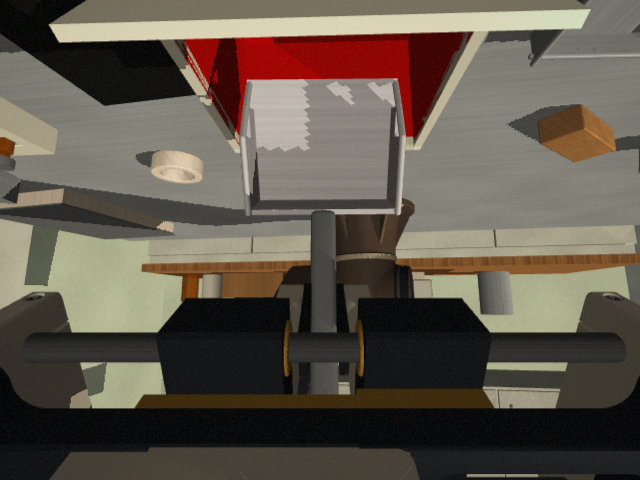

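Pan empty. Reversing the motion to clear the box, then looking into it.

```bash
python3 -m inch '-.0064 0 .0042 0 .125 0 0;-.0068 0 .0034 0 .125 0 0;-.0072 0 .0025 0 .125 0 0;-.0075 0 .0016 0 .125 0 0;-.0076 0 -.005 0 .125 0 0;-.005 0 -.01 0 .125 0 0;0 0 -.01 0 .125 0 0;0 0 -.01 0 .1 0 0;0 0 0 0 .1 0 0;0 0 0 0 0 0 0;0 0 0 0 0 0 0' ; python3 - <<'E'
from h import *
to([.5774,.194,.22],[180,0,1.5])
for n in("wrist","top","scene"):
  im=r.capture(n)
  cv2.imwrite(f"pics/{n}25.png",im[:,:,::-1])
  if n!="wrist":
    o=dict(top=(270,140),scene=(250,210))[n]
    cv2.imwrite(f"pics/{n}25z.png",cv2.resize(im[o[1]:o[1]+120,o[0]:o[0]+160,::-1],(640,480),interpolation=cv2.INTER_CUBIC))
E
```

```text
time_s: 28.08
tcp_pos: [0.5444, 0.0194, 0.2595]
eef_rot: [-179.8, -0.2, -8.0]
contact_force: [0.4, 0.4, -0.9]
gripper_width: 0.013
t 28.0833 tcp [0.5444 0.0194 0.2595] rot [-179.8156   -0.241    -8.0066] F [ 0.4465  0.3832 -0.9283] w 0.012983304703000005
j [ 22.6   6.  -10.4  -0.  -73.3  59.4]
turn first [-0.0029 -0.0045 -0.1659] then shift [ 0.0376 -0.1737  0.0395] | shift first [ 0.0082 -0.1774  0.0401]
```

View pics/wrist25.png

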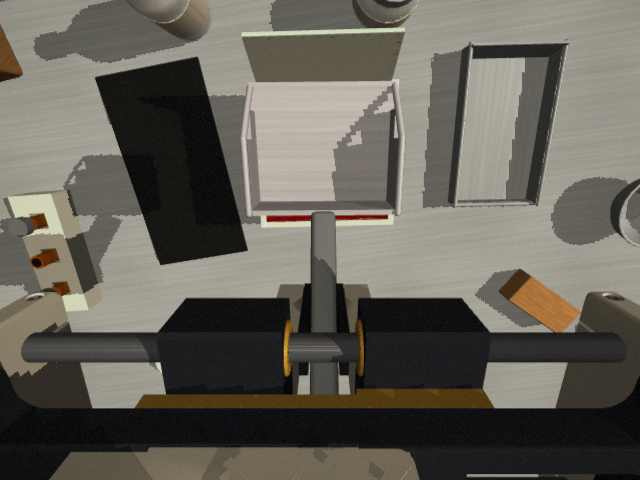

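View pics/scene25z.png

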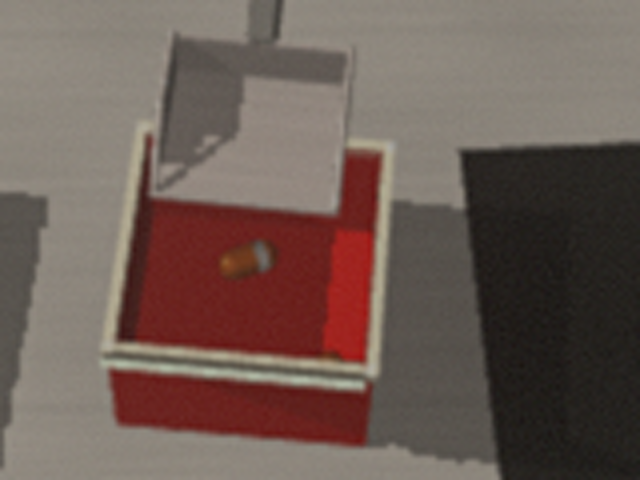

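```bash
python3 -c "
from h import *
to([.577,.196,.2],[180,0,3])"
python3 -m inch '0 -.01 0 0 0 -.0385 0;0 -.03 0 0 0 -.0385 0;0 -.03 0 0 0 -.0385 0;0 -.03 0 0 0 -.0385 0;0 -.03 .01 0 0 -.0385 0;0 -.03 .01 0 0 0 0;0 -.01 .02 0 0 0 0;0 0 .02 0 0 0 0;0 0 0 0 0 0 0;0 0 0 0 0 0 0'; python3 - <<'E'
from h import *
to([.577,.196,.0325],[180,0,3])
im=r.capture("wrist"); cv2.imwrite("pics/w26.png",im[:,:,::-1])
E
```

```text
t 28.2333 tcp [0.5469 0.0196 0.2555] rot [179.9922   0.1676  -8.1322] F [ 0.3086  0.3029 -2.3132] w 0.012739401317335789
j [ 22.5   6.7 -10.1  -0.1 -73.3  59.4]
turn first [-0.0001  0.0029 -0.1943] then shift [ 0.0393 -0.1746  0.0555] | shift first [ 0.005  -0.1789  0.0555]
time_s: 29.07
tcp_pos: [0.551, 0.189, 0.1903]
eef_rot: [179.8, 0.7, 2.9]
contact_force: [-0.3, -1.0, -0.5]
gripper_width: 0.0133
t 29.0667 tcp [0.551  0.189  0.1903] rot [179.7768   0.6675   2.9254] F [-0.2717 -1.045  -0.5011] w 0.01333338898565973
j [ 38.   12.7 -11.3  -0.2 -66.7  55. ]
turn first [ 0.0039  0.0117 -0.0013] then shift [ 0.0263 -0.0056  0.1578] | shift first [ 0.0282 -0.0063  0.1575]
```

View pics/w26.png

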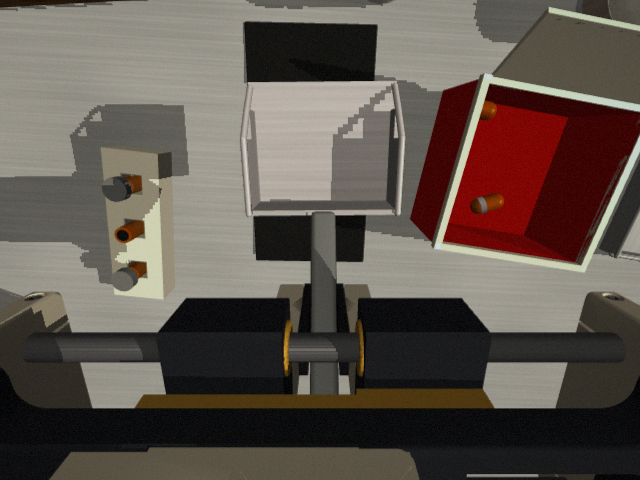

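```bash
python3 -m inch '.009 -.002 .02 0 .02 0 0;.009 -.002 .03 0 .02 0 0;.009 -.002 .03 0 0 0 0;0 0 .03 0 0 0 0;0 0 .025 0 0 0 0;0 0 .012 0 0 0 0;0 0 .005 0 0 0 0;0 0 0 0 0 0 0;0 0 0 0 0 0 0'; python3 - <<'E'
from h import *
to([.577,.196,.0325],[180,0,3])
im=r.capture("wrist"); cv2.imwrite("pics/w27.png",im[:,:,::-1])
E
```

```text
time_s: 29.87
tcp_pos: [0.5824, 0.1965, 0.0415]
eef_rot: [179.9, -1.9, 2.9]
contact_force: [0.3, -0.0, -1.2]
gripper_width: 0.0125
t 29.8667 tcp [0.5824 0.1965 0.0415] rot [179.9457  -1.9071   2.8716] F [ 0.3344 -0.0268 -1.2341] w 0.012471483414760112
j [ 37.6  22.  -20.5   1.6 -46.   54.2]
turn first [ 0.001  -0.0333 -0.0023] then shift [-0.0054  0.0002  0.009 ] | shift first [-0.0057  0.0003  0.0088]
```

View pics/w27.png

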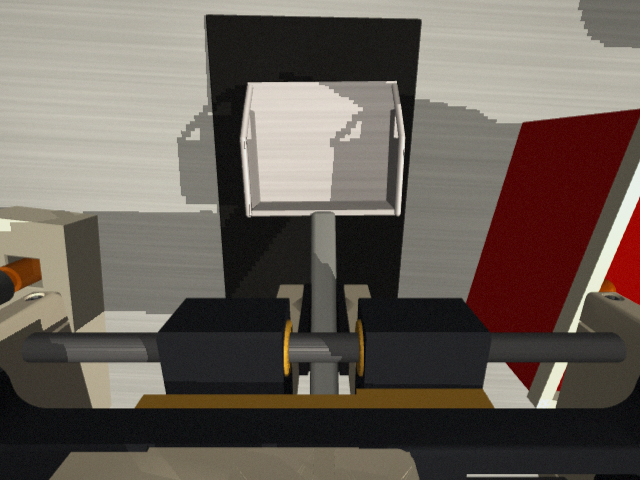

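Scoop is over the mat, about 9 mm up. Lower, release and rise.

```bash
python3 -m inch '-.001 0 .003 0 0 0 0;-.001 0 .003 0 0 0 0;0 0 .002 0 0 0 0;0 0 0 0 0 0 0'; python3 -m inch '0 0 .001 0 0 0 0;0 0 0 0 0 0 0'
```

```text
time_s: 30.25
tcp_pos: [0.579, 0.1961, 0.0318]
eef_rot: [179.9, -1.8, 2.9]
contact_force: [-1.0, -0.2, -2.2]
gripper_width: 0.0125
time_s: 30.42
tcp_pos: [0.5793, 0.1961, 0.0309]
eef_rot: [179.9, -1.8, 2.9]
contact_force: [-0.8, 0.3, -0.6]
gripper_width: 0.0126
```

```bash
python3 -m inch '0 0 .0005 0 0 0 0;0 0 0 0 0 0 .05;0 0 0 0 0 0 .1;0 0 0 0 0 0 .3;0 0 0 0 0 0 .5;0 0 0 0 0 0 .5;0 0 0 0 0 0 .5;0 0 -.01 0 0 0 .5;0 0 -.03 0 0 0 .5;0 0 -.035 0 0 0 .5;0 0 -.035 0 0 0 .5;0 0 -.035 0 -.017 0 .5;0 0 -.02 0 -.017 0 .5;0 0 0 0 0 0 .5'; python3 - <<'E'
from h import *
to([.527,.392,.15],[180,0,-3.93])
im=r.capture("wrist"); cv2.imwrite("pics/w28.png",im[:,:,::-1])
E
```

```text
time_s: 31.58
tcp_pos: [0.5775, 0.1974, 0.2023]
eef_rot: [-179.9, -0.3, 2.9]
contact_force: [0.9, 1.0, -0.5]
gripper_width: 0.0433
t 31.5833 tcp [0.5775 0.1974 0.2023] rot [-179.8681   -0.3046    2.9102] F [ 0.8625  0.9782 -0.5161] w 0.04331149071479998
j [ 37.2  14.1  -7.9   0.1 -67.7  55.7]
turn first [-0.0026 -0.0052  0.1194] then shift [-0.0637 -0.1907  0.0523] | shift first [-0.0408 -0.1968  0.0525]
```

View pics/w28.png

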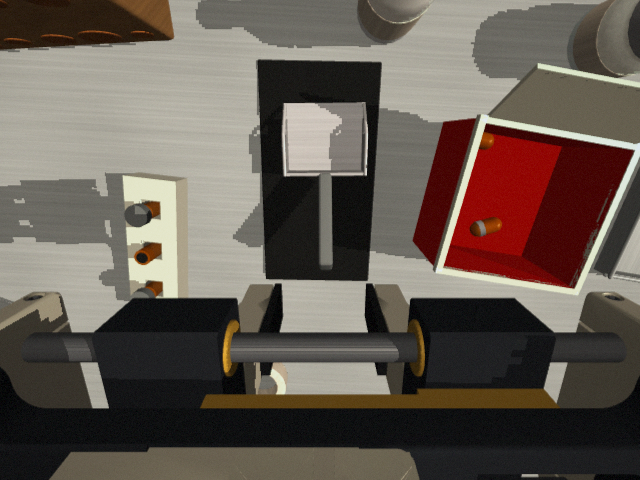

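```bash
python3 -m inch '-.006 -.01 0 0 0 .03 .5;-.006 -.031 0 0 0 .03 .5;-.006 -.031 .005 0 0 .03 .5;-.006 -.031 .01 0 0 .03 .5;-.006 -.031 .01 0 0 0 .5;-.006 -.031 .01 0 0 0 .5;-.006 -.02 .01 0 0 0 .5;-.008 -.01 .01 0 0 0 .5;-.01 0 0 0 0 0 .5;0 0 0 0 0 0 .5;0 0 0 0 0 0 .5'; python3 - <<'E'
from h import *
to([.527,.392,.036],[180,0,-3.93])
P=r.camera_params("wrist")
im=r.capture("wrist"); cv2.imwrite("pics/w29.png",im[:,:,::-1])
print(r.recognise("empty_vial","wrist")[:3])
for x in((.527,.392,.054),(.527,.392,.032)): print(proj("wrist",x,P))
E
```

```text
time_s: 32.55
tcp_pos: [0.5207, 0.3924, 0.1405]
eef_rot: [179.9, 0.1, -4.0]
contact_force: [-0.7, -0.1, 0.5]
gripper_width: 0.0438
t 32.55 tcp [0.5207 0.3924 0.1405] rot [179.8619   0.1453  -3.9733] F [-0.6684 -0.0662  0.5417] w 0.04379926040094979
j [ 54.1  20.8  -6.7  -0.1 -62.7  32. ]
turn first [ 0.0024  0.0025 -0.0008] then shift [ 0.0063 -0.      0.1045] | shift first [ 0.0065 -0.0003  0.1045]
[{'xy': [325.1, 225.4], 'p': 0.66}]
[322.069  229.0881]
[322.1053 222.3858]
```

View pics/w29.png

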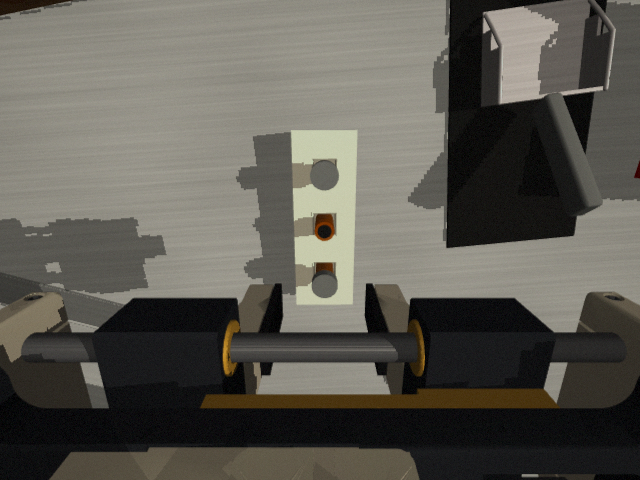

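```bash
python3 -m inch '.0025 .001 .02 0 0 0 .5;.0023 .001 .03 0 0 0 .5;0 0 .03 0 0 0 .5;0 0 .015 0 0 0 .5;0 0 .0085 0 0 0 .5;0 0 0 0 0 0 .5;0 0 0 0 0 0 .5'; python3 - <<'E'
from h import *
to([.5255,.390,.036],[180,0,-3.93])
im=r.capture("wrist"); cv2.imwrite("pics/w30.png",im[:,:,::-1])
E
```

```text
time_s: 33.23
tcp_pos: [0.5265, 0.3906, 0.0375]
eef_rot: [179.9, 0.1, -4.0]
contact_force: [0.8, -0.0, 1.5]
gripper_width: 0.044
t 33.2333 tcp [0.5265 0.3906 0.0375] rot [179.9126   0.0952  -4.0274] F [ 0.8341 -0.0471  1.4658] w 0.04396141295960564
j [ 53.6  26.5 -12.7  -0.  -50.9  32.4]
turn first [ 0.0015  0.0017 -0.0017] then shift [-0.001   0.0006  0.0015] | shift first [-0.001   0.0006  0.0015]
```

View pics/w30.png

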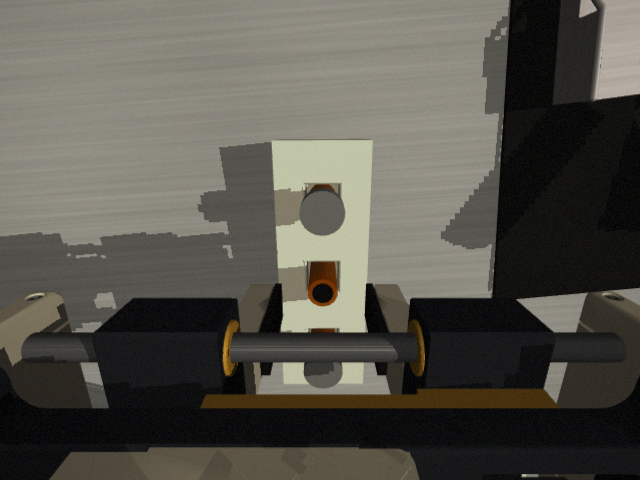

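```bash
python3 -m inch '0 0 .0015 0 0 0 0;0 0 0 0 0 0 0;0 0 0 0 0 0 0;0 0 0 0 0 0 0;0 0 0 0 0 0 0;0 0 0 0 0 0 0;0 0 0 0 0 0 0' 15; python3 -m inch '0 0 -.01 0 0 0 0;0 0 -.025 0 0 0 0;0 0 -.035 0 0 0 0;0 0 -.035 0 0 0 0;0 0 -.035 0 0 0 0;0 0 -.03 0 0 0 0;0 0 0 0 0 0 0'; python3 - <<'E'
from h import *
to([.595,.012,.21],[180,0,-3.93])
im=r.capture("wrist"); cv2.imwrite("pics/w31.png",im[:,:,::-1])
E
```

```text
time_s: 33.87
tcp_pos: [0.5257, 0.3907, 0.0352]
eef_rot: [179.9, 0.1, -4.0]
contact_force: [-0.0, 0.0, 0.1]
gripper_width: 0.0033
time_s: 34.45
tcp_pos: [0.529, 0.393, 0.214]
eef_rot: [-179.6, -0.3, -4.0]
contact_force: [0.5, 0.9, 0.7]
gripper_width: 0.0004
t 34.45 tcp [0.529 0.393 0.214] rot [-179.6378   -0.3362   -3.9571] F [0.5128 0.8992 0.7083] w 0.00043067096355530246
j [ 53.6  18.2  -0.7   0.1 -70.6  32.4]
turn first [-0.0063 -0.0059 -0.0005] then shift [0.092  0.3756 0.004 ] | shift first [0.0921 0.3756 0.0022]
```

View pics/w31.png

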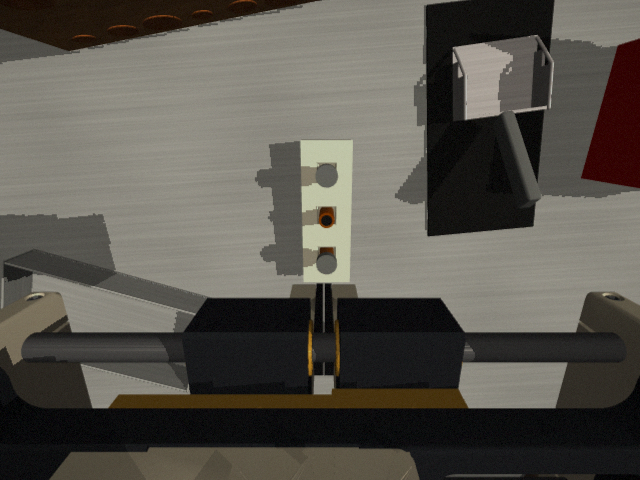

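```bash
python3 - <<'E'
from h import *
P=r.camera_params("wrist")
for uv in((326,219),):
    print("top rim from w31", ray("wrist",uv,.054,P))
s=r.get_state(); R=np.array(P["R"]);t=np.array(P["t"])
Rt=Ro.from_euler("xyz",s["eef_rot"],degrees=True).as_matrix(); C=-R.T@t; cR=R@Rt; cp=Rt.T@(C-s["tcp_pos"]); print(cp)
def P2(pos,rpy):
    T=Ro.from_euler("xyz",rpy,degrees=True).as_matrix(); Rw=cR@T.T; Cw=T@cp+pos
    return dict(P,R=Rw,t=-Rw@Cw)
p=P2([.5265,.3906,.0375],[179.91,.1,-4.03]); print("w30",ray("wrist",(322,293),.054,p), "proj tcp pt",proj("wrist",(.5265,.3906,.054),p))
p=P2([.5207,.3924,.1405],[179.86,.15,-3.97]); print("w29",ray("wrist",(324.5,231),.054,p))
for c in("top","scene"):
    im=r.capture(c); 
    print(c,r.recognise("empty_vial",c)[:2])
    cv2.imwrite(f"pics/{c}32.png",im[:,:,::-1])
a=cv2.imread("pics/w31.png"); cv2.imwrite("pics/w31z.png",cv2.resize(a[130:290,250:400],(600,640),interpolation=cv2.INTER_CUBIC)[:600])
a=cv2.imread("pics/w30.png"); cv2.imwrite("pics/w30z.png",cv2.resize(a[170:400,220:430],(548,600),interpolation=cv2.INTER_CUBIC))
E
```

```text
top rim from w31 [0.5254 0.3896 0.054 ]
[ 0.0849  0.001  -0.186 ]
w30 [0.525  0.3906 0.054 ] proj tcp pt [321.8328 290.6334]
w29 [0.5251 0.39   0.054 ]
top []
scene []
```

View pics/w30z.png

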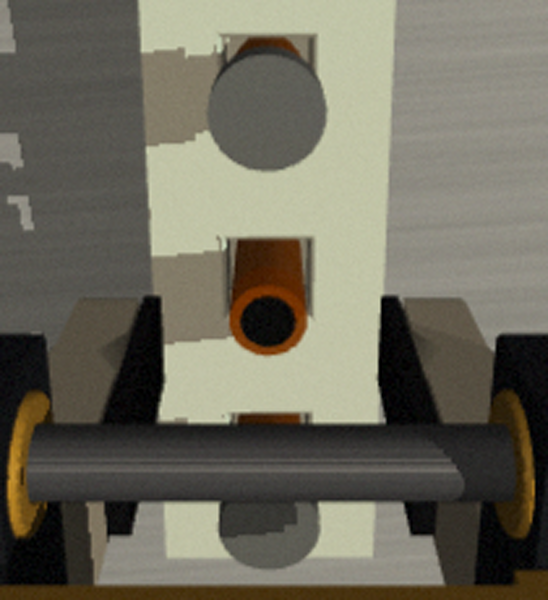

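View pics/w31z.png

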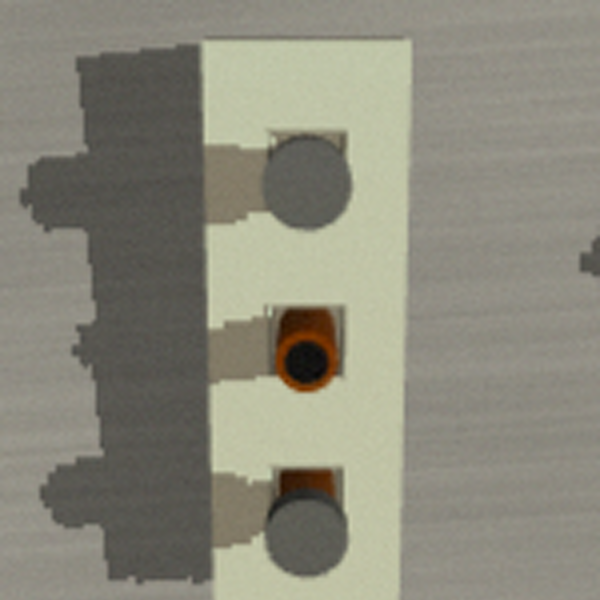

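```bash
python3 -m inch '-.0018 .0015 .03 0 0 0 .45;-.0018 .0015 .035 0 0 0 .45;0 0 .035 0 0 0 .45;0 0 .035 0 0 0 .45;0 0 .03 0 0 0 .45;0 0 .01 0 0 0 .45;0 0 0 0 0 0 .45;0 0 0 0 0 0 .45' ; python3 -m inch '0 0 .003 0 0 0 .45;0 0 .003 0 0 0 .45;0 0 0 0 0 0 .45;0 0 0 0 0 0 .45'; python3 - <<'E'
from h import *
to([.5253,.390,.036],[180,0,-3.93])
im=r.capture("wrist"); cv2.imwrite("pics/w33.png",im[:,:,::-1])
im=r.capture("scene"); cv2.imwrite("pics/s33.png",cv2.resize(im[180:330,400:600,::-1],(800,600),interpolation=cv2.INTER_CUBIC))
E
```

```text
time_s: 35.37
tcp_pos: [0.5221, 0.3879, 0.0302]
eef_rot: [179.8, 0.2, -4.0]
contact_force: [0.5, 0.4, 1.1]
gripper_width: 0.0391
time_s: 35.7
tcp_pos: [0.5222, 0.3883, 0.0252]
eef_rot: [180.0, 0.1, -4.0]
contact_force: [0.3, 0.7, 0.4]
gripper_width: 0.0396
t 35.7 tcp [0.5222 0.3883 0.0252] rot [179.9584   0.0942  -4.0046] F [0.2939 0.6956 0.3507] w 0.03958238410095549
j [ 53.7  26.9 -14.   -0.1 -49.2  32.3]
turn first [ 0.0007  0.0016 -0.0013] then shift [ 0.003  -0.0019 -0.0108] | shift first [ 0.003  -0.0019 -0.0108]
```

View pics/s33.png

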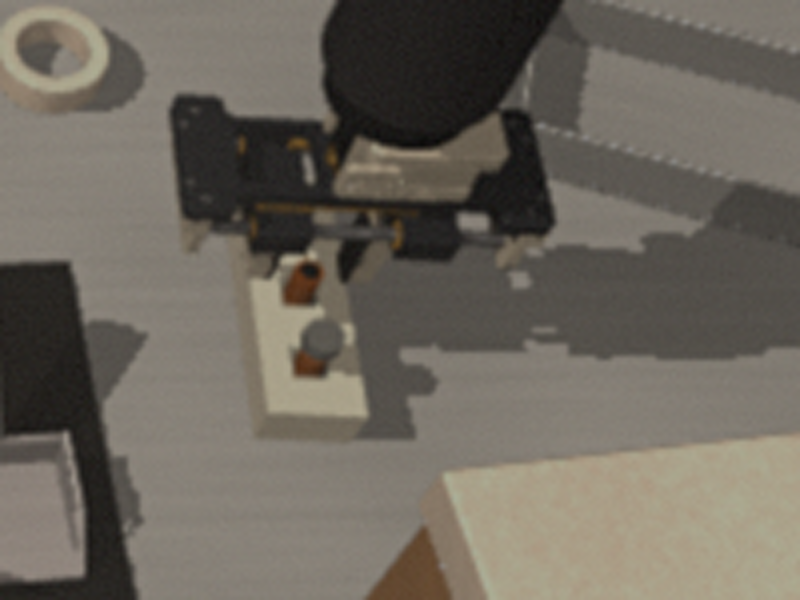

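```bash
python3 -m inch '.0015 -.001 .003 0 0 0 .45;.0015 -.001 .003 0 0 0 .45;0 0 0 0 0 0 .45;0 0 0 0 0 0 .45' ; python3 -m inch '0 0 .002 0 0 0 .45;0 0 .002 0 0 0 .45;0 0 0 0 0 0 .45;0 0 0 0 0 0 .45';python3 - <<'E'
from h import *
im=r.capture("wrist"); cv2.imwrite("pics/w34.png",im[:,:,::-1])
E
```

```text
time_s: 36.13
tcp_pos: [0.5249, 0.3895, 0.0176]
eef_rot: [179.8, 0.2, -4.0]
contact_force: [-0.4, -0.2, 0.4]
gripper_width: 0.0394
time_s: 36.47
tcp_pos: [0.5249, 0.3895, 0.0139]
eef_rot: [179.9, 0.2, -4.0]
contact_force: [0.5, -0.2, 0.5]
gripper_width: 0.0394
```

View pics/w34.png

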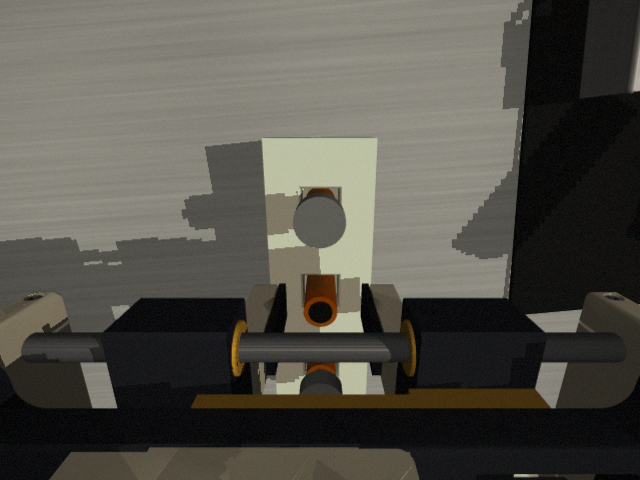

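```bash
python3 -m inch '0 0 .0015 0 0 0 .45;0 0 .0015 0 0 0 .45;0 0 0 0 0 0 .45;0 0 0 0 0 0 0;0 0 0 0 0 0 0;0 0 0 0 0 0 0;0 0 0 0 0 0 0;0 0 0 0 0 0 0;0 0 0 0 0 0 0;0 0 0 0 0 0 0' 20
```

```text
time_s: 37.35
tcp_pos: [0.5249, 0.3896, 0.0111]
eef_rot: [179.9, 0.1, -4.0]
contact_force: [0.4, 0.7, -0.2]
gripper_width: 0.0163
```

```bash
python3 -m inch '0 0 -.01 0 0 0 0;0 0 -.025 0 0 0 0;0 0 -.035 0 0 0 0;0 0 -.035 0 0 0 0;0 0 -.035 0 0 0 0;0 0 -.03 0 0 0 0;.004 .0155 0 0 0 0 0;.008 .031 0 0 0 0 0;.008 .031 0 0 0 0 0;.008 .031 0 0 0 0 0;.008 .031 0 0 0 0 0;.008 .031 0 0 0 0 0;.008 .031 0 0 0 0 0;.008 .031 0 0 0 0 0;.008 .031 0 0 0 0 0;.008 .031 0 0 0 0 0;.008 .031 0 0 0 0 0;.008 .031 0 0 0 0 0;.004 .0155 0 0 0 0 0;0 0 0 0 0 0 0'; python3 - <<'E'
from h import *
to([.595,.012,.065],[180,0,-6])
im=r.capture("wrist"); cv2.imwrite("pics/w35.png",im[:,:,::-1])
E
```

```text
time_s: 39.02
tcp_pos: [0.5952, 0.0089, 0.1821]
eef_rot: [179.9, 0.1, -4.2]
contact_force: [-0.5, -0.5, -0.5]
gripper_width: 0.0163
t 39.0167 tcp [0.5952 0.0089 0.1821] rot [179.8659   0.1345  -4.185 ] F [-0.5167 -0.5272 -0.467 ] w 0.016276212474641148
j [ 19.7  13.8 -11.    0.1 -65.3  66.1]
turn first [0.0024 0.0023 0.0317] then shift [-0.0005 -0.0031  0.1171] | shift first [-0.0001 -0.0034  0.1171]
```

View pics/w35.png

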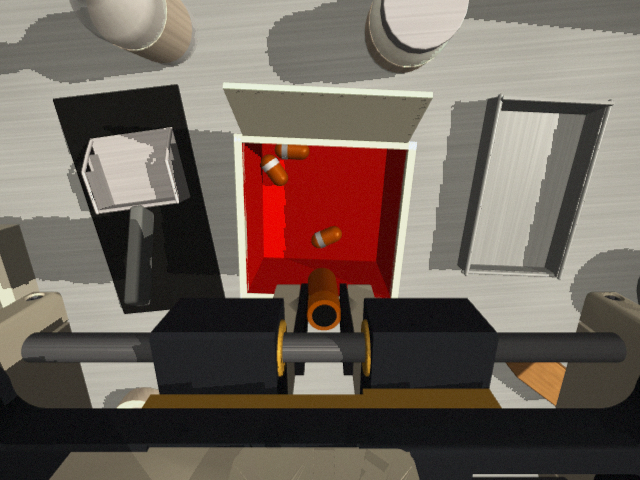

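```bash
python3 -m inch '0 -.001 .015 0 0 .015 0;0 -.001 .03 0 0 .015 0;0 0 .03 0 0 0 0;0 0 .025 0 0 0 0;0 0 .015 0 0 0 0;0 0 0 0 0 0 0;0 0 0 0 0 0 .1;0 0 0 0 0 0 .2;0 0 0 0 0 0 .35;0 0 0 0 0 0 .4;0 0 -.02 0 0 0 .4;0 0 -.03 0 0 0 .4;0 0 -.035 0 0 0 .4;0 0 -.035 0 0 0 .4;0 0 -.02 0 0 0 .4;0 0 0 0 0 0 .4'; python3 - <<'E'
from h import *
im=r.capture("wrist"); cv2.imwrite("pics/w36.png",im[:,:,::-1])
im=r.capture("scene"); cv2.imwrite("pics/s36.png",im[:,:,::-1])
E
```

```text
time_s: 40.4
tcp_pos: [0.5984, 0.0145, 0.2137]
eef_rot: [-179.9, -0.4, -5.7]
contact_force: [0.3, 0.1, 1.0]
gripper_width: 0.035
```

View pics/w36.png

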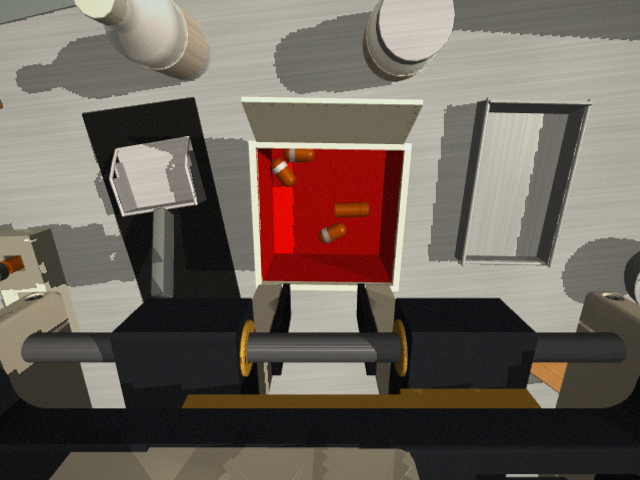

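View pics/s36.png

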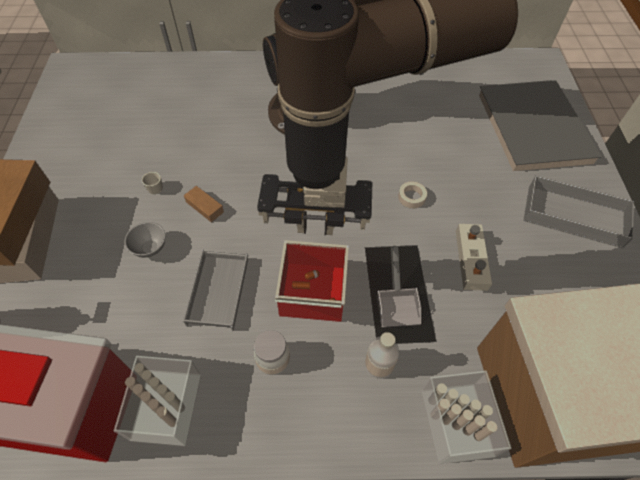

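```bash
python3 -m inch '0 0 -.01 0 0 0 .4;0 0 0 0 0 0 .4;0 0 0 0 0 0 .4;0 0 0 0 0 0 .4;0 0 0 0 0 0 .4;0 0 0 0 0 0 .4'; python3 - <<'E'
from h import *
a=cv2.imread("pics/s36.png"); b=cv2.imread("pics/scene0.png")
z=lambda i:cv2.resize(i[235:340,360:440],(400,525),interpolation=cv2.INTER_CUBIC)
cv2.imwrite("pics/cmp.png",np.hstack([z(b),z(a)]))
E
```

```text
time_s: 41.0
tcp_pos: [0.5952, 0.0141, 0.216]
eef_rot: [179.9, 0.2, -5.7]
contact_force: [0.2, 1.0, 0.5]
gripper_width: 0.0346
```

View pics/cmp.png

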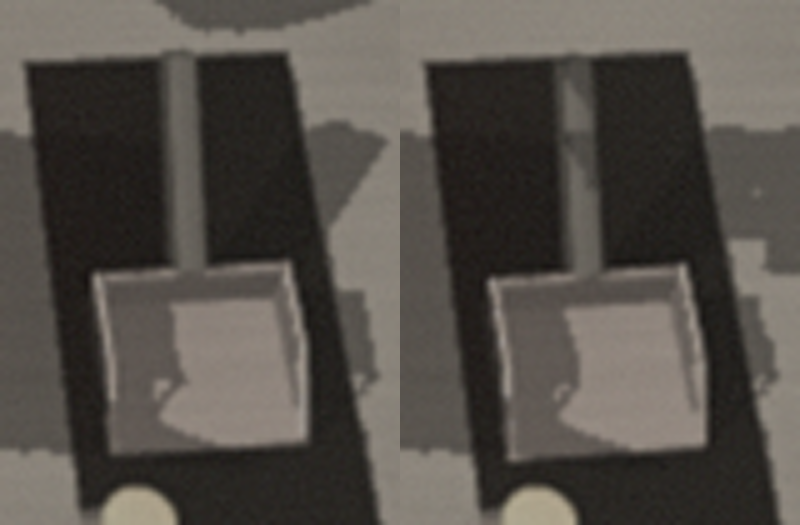

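The scoop lies flat on the mat, nearly as it was at the start (before on the left, after on the right).

```bash
python3 -c "
from plant import r
print(r.close_job()); print(r.get_state()['time_s'])"
```

```text
the job is handed in; nothing more can be done
None
the job is handed in; nothing more can be done
```

The job is done and handed in at about 41 s of the 72 s allowed. I scooped up the three cracked vials and tipped them into the sharps box. I then laid the scoop back on its mat and dropped the empty vial into the box with the fingers.

**Last checks:** The final wrist picture shows three cracked vials and the capless vial inside the box, and the tray empty. The scene picture shows the scoop flat and upright on the mat, within a few millimetres of where it started. Both full vials are still in their pockets, and no bystander looks moved. The gripper was open and clear of everything. I judged all of this by eye from the pictures and did not measure it.

**What went wrong on the way:**
- **Scoop jam:** on the first stroke the scoop caught on the tray's near wall, probably with its handle root. The wrist read about 64 N and the handle slid in the grip, so I freed it and gripped it again.
- **Missed grasp:** the first try at the empty vial closed on nothing. In the wrist pictures the fingers seemed to end nearly 30 mm short of the reported TCP. Going down about 24 mm further gave a good grip.
- **Near the joint limits:** while lifting the scoop tilted back, the arm came close to its joint limits and drifted about 20 mm sideways. The vials stayed in the pan.

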